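Fit new feed rollers on a splined drive shaft held in a bench vise

TASK

Replace the feed rollers: first crank the vise shut so that its jaws grip the bearing housing firmly, then slide the worn grey roller off the shaft and put it in the green bin. Take every new blue roller there is out of the tray, turn it until its cross-shaped bore lines up with the splines and slide them all onto the shaft, fully home on its shoulder and on each other; last, slide the red collar down onto the stack. Leave the vise tight, and the keyboard, mouse and spray bottle where they are.

Things in the scene. Friction and masses are not known exactly. Their poses are not given: they have to be found in the camera images.
- roller1: new feed roller, 64 mm diameter, 22 mm thick, 90 g, blue tyre, white hub; cross-shaped bore right through, four slots 13 mm wide and 33 mm across tips, along its own x and y axes, so it fits the shaft in four positions 90 degrees apart, either face up. Origin: its centre, z along its axis. Two or three alike are present, flat in tray pockets, 14 mm proud of the tray, turned any way
- roller2: as roller1
- roller3: as roller1
- worn: worn roller, like roller1 in size, bore, origin and axes but with a dark grey tyre and yellowed hub; at the start it sits on the shaft, on its shoulder, splines engaged, free to slide up
- bin: open green plastic waste bin, 150 by 150 by 70 mm high, walls 5 mm, fixed. Origin: centre of underside, z up, sides along its x and y
- collar: red retaining collar with aluminium hub, 46 mm diameter, 16 mm thick, 60 g, lying flat on the desk, turned any way, with the same cross-shaped bore as the rollers along its own x and y axes. Origin: its centre, z along its axis
- shaft: steel shaft with four splines, upright on a round aluminium bearing housing (one loose body, 0.75 kg). Origin: on its axis, on top of the shoulder (42 mm diameter) that the first roller rests on. Splines along its own x and y axes, straight, 10 mm wide, 30 mm across tips (1.5 mm play at each face), from the shoulder to 80 mm above it. Starts turned any way
- housing (a point): centre of the underside of the shaft's bearing housing, a cylinder 50 mm in diameter and 50 mm high, 60 mm below the shoulder; at the start it stands loose between the open jaws on the vise's slide bar, 105 mm above the desk
- shaft_top (a point): top end of the shaft, on its axis, 88 mm above the shoulder. The uppermost 8 mm are a plain round nose of 15 mm diameter, which enters a bore at any angle; below it begin the splines, bevelled in their top 3 mm
- vise: blue bench vise, bolted down. Origin: on the desk under its middle; z up, y along its screw, whose axis is 85 mm above the desk; crank at the -y end, fixed jaw at the +y end. Jaw tops are 140 mm above the desk
- fixed_jaw: the vise's fixed jaw, 96 mm wide. Same origin and axes as the vise; its gripping face looks to -y at own y = +30 mm, from 104 to 140 mm above the desk
- vise_jaw (a joint): slide of the moving jaw along the vise's +y in m: 0 = wide open (faces 75 mm apart), grows as it closes, about 0.025 when both jaws touch the housing, about 0.027 when firmly tight. Driven only by the crank, 10 mm per turn (1.59 mm per rad)
- jaw_face (a point): centre of the moving jaw's gripping face, which looks to the vise's +y
- vise_crank (a joint): turn of the crank in rad; grows as the vise closes (clockwise seen from the crank's end, a positive turn about the vise's +y); 0 = arm straight up. At q the knob is 50 mm from the screw axis: 50 sin q along the vise's +x, 50 cos q up. Starts in 0 to 6.3; 1.5 to 2.5 turns close it at 2.5 N on the knob, a quarter turn more makes it tight (over 5 N, stiffening). Stays where left
- crank_grip (a point): point on the axis of the crank's black knob (22 mm diameter, 60 mm long, parallel to the screw, spins on its pin): pinch it here from above, fingers closing along the vise's x. 24 mm to the free end, 38 mm to the crank arm. Its height runs from 35 to 135 mm; it moves with the jaw along the vise's y, at own y = -150 mm in the vise's frame when the jaw is at 0
- tray: moulded pulp tray, 300 (own x) by 105 by 18 mm high, fixed, three round pockets 68 mm across and 8 mm deep (floor 10 mm above the desk) in a row along its x at -97, 0 and +97 mm. Origin: centre of underside
- mouse: black computer mouse, 105 by 60 by 34 mm, loose; not part of the job
- keyboard: black keyboard, 135 by 430 by 24 mm, loose; not part of the job
- spray: white spray bottle with a red trigger, 222 mm tall, 74 mm diameter, loose; not part of the job
Mind the look-alikes: they are no part of the job. Leave any pink look-alike of the roller3 alone.

How it is judged:
By the outcome, as a careful person would: the job done as asked, in the order asked, and still so for the second after the job is handed in, with the robot touching nothing.
Of roller1, roller2, roller3 only 2 to 3 are there at a start; the rules pass over those that are not, and their reading is None.
At some moment in a run one of collar may be knocked a few centimetres aside while the robot is not near it.
Once in a run the grip may slacken for a moment while it holds something.
It also fails if it takes over 210 s, if anything falls off the work surface, if the arm or the gripper's body presses on something with over 40 N, if the wrist force passes 120 N, or if a joint passes its speed limit or range.

ROBOT

A 6-joint arm with a two-finger parallel gripper is mounted at the origin on the work surface. World frame = base frame: x ahead of the robot, y to its left, z up, the work surface at z = 0. Lengths are in mm, angles in rad, forces in N, time in s.
With the tool pointing down it reaches from about 350 to 875 mm from the base axis. Payload 4.2 kg.
Tool frame: the origin (TCP) lies midway between the tips of the shut fingers; the grasp point (between the pads) lies 19 mm behind it; y points along the fingers, x is the direction in which the jaws open and shut, and the axes are right-handed (so a half turn about y gives the same grasp; the last joint's range is limited). The gripper opens to 85 mm and grips with 20 to 120 N. Pads are 22 mm wide; open, the fingers measure 114 mm over their backs; the gripper's body (76 mm by 85 mm) begins 54 mm behind the grasp point. The pads swing forward as they close: fully open they stand 13 mm farther back than shut.
Start: joints at [1.495, 0.385, 0.008, 0, -1.194, -0.259], TCP at [205.33, 590.287, 231.312] pointing down, gripper open.
Joint ranges: [-3.14, 3.14], [-1.21, 2.06], [-1.07, 1.41], [-3.16, 2.05], [-2.99, -0.16], [-3.1, 3.1]. Speed limits (rad/s): [2.79, 2.79, 3.14, 3.14, 3.14, 3.14].

INTERFACE

Orientations are given as a unit quaternion [x, y, z, w].
In Python, from bench import read_state, get_image, job_done gives the robot as it stands.
- The arm moves only by the tool play_rows, never from a script. Its argument "series" is a list of rows, each a list of 7 numbers: the shift along the tool's x, y, z in m, then the turn, a rotation vector about the tool's x, y, z in rad, then the finger opening in m, from 0 to 0.0854. In form: [[x, y, z, wx, wy, wz, claw], ...]. A call has 1 to 10 rows; each row shifts and turns the pose as measured when the row begins, along the tool's axes as they then stand; what a row does not reach is not made up. A row lasts 1/10 s, in which the tool goes at most 50 mm and 8.59 degrees, less where a joint would pass 70% of its speed; a pose out of reach is approached as far as the arm can. A call with a gripper value outside its range is refused whole. The fingers move at their own pace and stop on an object; the grip force is fixed at half the most. Time passes only in rows, so rows that do not move let the fingers close. It gives the time, the measured TCP pose, the force and the opening at its end, in the units of the state.
- read_state(): the state, without advancing time (a new reading comes with each control period).
- get_image(name): name is "side" or "top"; returns a dict with "color" (480x640x3 uint8, red, green, blue), "intrinsics" (3x3 intrinsics, pixels), "origin" and "orientation" of the camera in the world. Camera axes: x right, y down, z forward; pixel columns grow to the right and rows downward; lengths in mm; the calibration is good to about 2 mm. A picture is of the moment at which its call begins. There is no depth.
- job_done(): hands the job in, once; it reports no verdict.
The state is a dict: "clock": time; "joints": joint angles; "joint_vel": joint speeds; "joint_efforts": joint torques, N m; "position": TCP position; "ee_rot": TCP orientation; "contact_force": force on the tool from outside, world axes, zero at the start; "wrist_torque": the same for the moment, N m; "gripper_width": finger opening in mm.
Only numpy, scipy, OpenCV 4.12 (cv2) and the standard library are available. Lean on these libraries where they do the work, as an engineer would, in place of code of your own. Each camera call takes 0.05 s, during which the arm holds its last target. There are 200 camera calls.

## Working session

There is one attempt and no reset: what is moved stays moved. The work goes in short steps, Python scripts to look and compute and a tool call to move; the robot and the scene stay as the last step left them, time stands still between calls to the robot, and variables do not carry over. Pictures are saved under pics/ and viewed, about 12 in all and at most 16, crops included, and the job is handed in when it is done.

Besides the shell and the picture viewer there is one more tool, called as name(argument=value, ...) on one line, values as JSON. play_rows: Moves the arm, as the interface text tells. Its arguments: {"type":"object","properties":{"series":{"type":"array","items":{"type":"array","items":{"type":"number"}}}},"required":["series"]}

```bash
ls; mkdir -p pics
python3 - <<'E'
from bench import *
import cv2
s=read_state();print(s)
for n in("side","top"):
    g=get_image(n);cv2.imwrite(f"pics/{n}0.png",g["color"][:,:,::-1]);print(n,g["intrinsics"],g["origin"],g["orientation"])
E
```

```text
pics
{'clock': 0.0, 'joints': array([ 1.49459871e+00,  3.85556404e-01,  6.62592252e-03, -5.25366003e-04,
       -1.19402241e+00, -2.58611668e-01]), 'joint_vel': array([-0.00037837, -0.00070117, -0.00207109,  0.00030672, -0.00058566,
        0.00129063]), 'joint_efforts': array([ 6.31010189e-04, -3.92291236e+01,  1.88402778e+01,  4.18614194e+00,
       -4.66533369e-03,  8.43263592e-06]), 'position': array([205.14343866, 589.74432822, 230.21781751]), 'ee_rot': array([ 0.41026273, -0.57588598,  0.57683709, -0.40902176]), 'contact_force': array([0.44502717, 0.27241029, 0.41088601]), 'wrist_torque': array([0.01669792, 0.02750236, 0.03884406]), 'gripper_width': 85.20895560192045}
side [[455.63653466   0.         318.3860357 ]
 [  0.         455.63653466 243.98596402]
 [  0.           0.           1.        ]] [568.18127992 975.7964185  761.04187214] [-0.01756356  0.8759482  -0.48180283  0.01650166]
top [[492.10498529   0.         321.74671018]
 [  0.         492.10498529 225.90919992]
 [  0.           0.           1.        ]] [ 378.47994716   52.43709023 1452.74618087] [ 0.71181567 -0.69656089  0.06785065 -0.05930986]
```

View pics/top0.png

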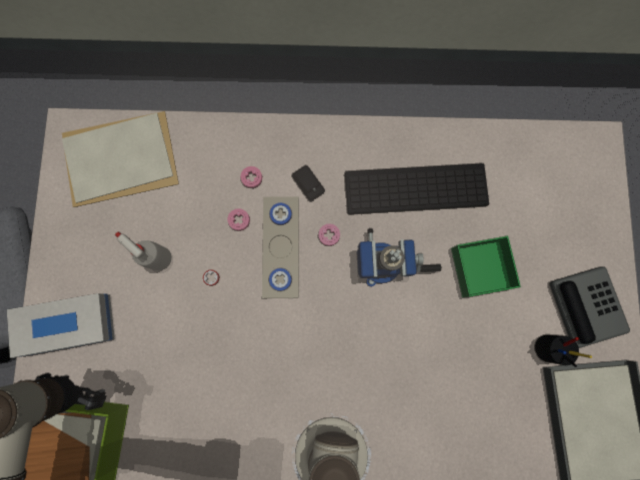

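View pics/side0.png

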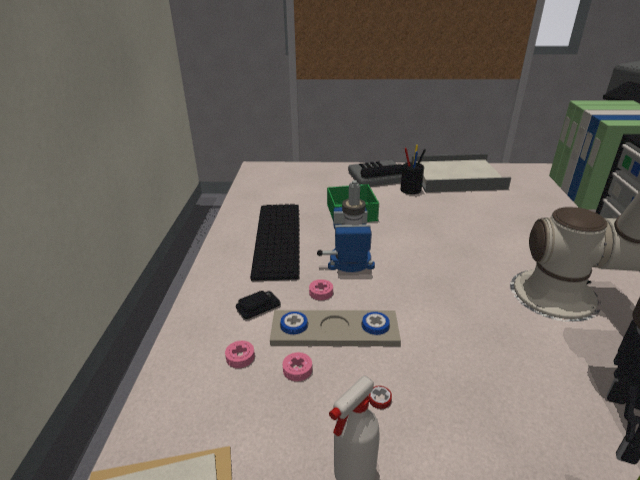

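```bash
cat > h.py <<'E'
from bench import *
import cv2, numpy as np
from scipy.spatial.transform import Rotation as R
def cam(n):
    g=get_image(n); return g
def ray(g,u,v,z):
    K=g["intrinsics"];M=R.from_quat(g["orientation"]).as_matrix();o=np.array(g["origin"])
    d=M@np.linalg.solve(K,[u,v,1]); return o+d*(z-o[2])/d[2]
def proj(g,p):
    K=g["intrinsics"];M=R.from_quat(g["orientation"]).as_matrix()
    c=K@(M.T@(np.array(p)-g["origin"])); return c[:2]/c[2]
def crop(g,x,y,w,h,k):
    return cv2.resize(g["color"][y:y+h,x:x+w,::-1],None,fx=k,fy=k,interpolation=cv2.INTER_CUBIC)
E
python3 - <<'E'
from h import *
g=cam("top");s=cam("side")
a=crop(g,355,220,95,75,4);b=crop(g,255,195,50,110,4)[:300,:]
b1=crop(g,255,195,50,38,8);b2=crop(g,255,261,50,38,8)
c=crop(g,195,260,50,38,8)
d=crop(s,310,170,95,110,5)[:,:400]
def fit(i):return cv2.resize(i,(400,300))
im=np.vstack([np.hstack([fit(a),fit(b1)]),np.hstack([fit(b2),fit(c)])])
cv2.imwrite("pics/c1.png",im)
cv2.imwrite("pics/c2.png",crop(s,300,165,95,115,5))
print("corner checks base",proj(g,[0,0,0]))
E
```

```text
corner checks base [330.5665869  454.80281064]
```

View pics/c1.png

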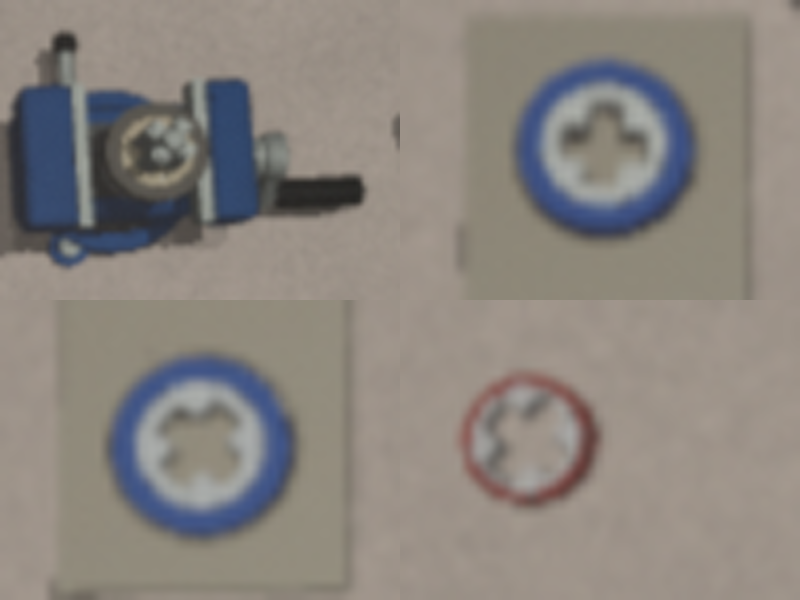

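View pics/c2.png

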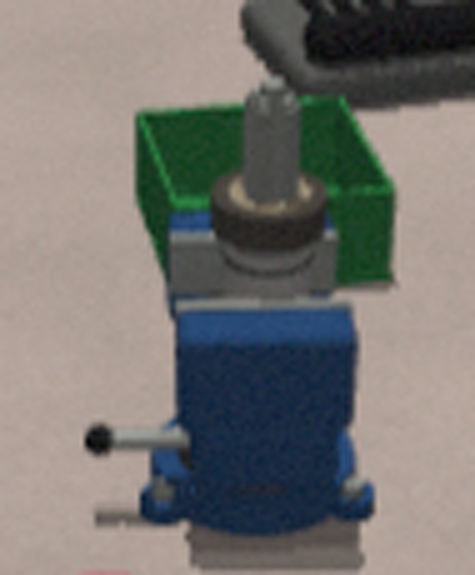

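Run:
```python
from h import *
np.set_printoptions(precision=1,suppress=True)
s=read_state();print(R.from_quat(s["ee_rot"]).as_matrix().round(2))
gs=[cam("top") for _ in range(6)];g=gs[0]
im=np.mean([a["color"] for a in gs],0).astype(np.uint8);cv2.imwrite("pics/avg.png",im[:,:,::-1])
hsv=cv2.cvtColor(im,cv2.COLOR_RGB2HSV)
def blobs(lo,hi,amin):
    m=cv2.inRange(hsv,lo,hi);n,l,st,c=cv2.connectedComponentsWithStats(m)
    for i in range(1,n):
        if st[i,4]>amin: 
            cnt=np.argwhere(l==i)[:,::-1].astype(np.int32); print(st[i],cv2.minEnclosingCircle(cnt),cv2.minAreaRect(cnt))
print("blue");blobs((105,120,60),(125,255,255),60)
print("red");blobs((170,90,60),(180,255,255),15);blobs((0,120,60),(5,255,255),15)
print("green");blobs((50,100,40),(80,255,255),200)
f=lambda cx,cy,z:ray(g,355+cx/4.21,220+cy/4,z)
for n,a in dict(fjA=(81,85,140),fjB=(95,222,140),mjA=(188,85,140),mjB=(206,220,140),roller=(155,150,187),hub=(272,155,85),k0=(278,193,85),k1=(362,190,85)).items(): print(n,f(*a))
c=g["intrinsics"]
# 4-fold phase
def phase(cx,cy,z,rs=(10,11,12,13,14)):
    out=[]
    t=np.linspace(0,2*np.pi,360,endpoint=False)
    for r in rs:
        p=np.array([proj(g,[cx+r*np.cos(a),cy+r*np.sin(a),z]) for a in t],np.float32)
        v=cv2.remap(im.astype(np.float32).mean(2),p[:,:1],p[:,1:],cv2.INTER_CUBIC)[:,0]
        F=(v*np.exp(-4j*t)).mean(); out.append((r,np.degrees(np.angle(-F))/4,abs(F)))
    return np.array(out)
for (u,v),z in (((280.6,214.2),32),((280.4,280),32),((210.5,277.5),16)):
    # refine centre via ring
    p=ray(g,u,v,z);print(p);print(phase(p[0],p[1],z))
```

```text
[[-0.3 -0.   0.9]
 [-0.9 -0.  -0.3]
 [ 0.  -1.   0. ]]
blue
[271 204  20  20  77] ((280.2727355957031, 213.36363220214844), 10.010435104370117) ((280.5, 213.5), (19.0, 19.0), 90.0)
[405 241  11  33 268] ((409.0, 257.0), 16.492521286010742) ((409.85662841796875, 256.9221496582031), (32.59286880493164, 8.41982364654541), 84.80557250976562)
[361 242  12  33 308] ((367.0, 258.234375), 16.265243530273438) ((366.4382019042969, 258.1970520019531), (32.21253204345703, 9.58706283569336), 85.60128784179688)
[270 269  21  21  78] ((279.743896484375, 279.06097412109375), 10.310929298400879) ((280.0, 279.0), (19.798988342285156, 19.798988342285156), 45.0)
[ 32 313  45  25 750] ((54.5, 325.5), 23.505416870117188) ((54.047996520996094, 324.7640075683594), (17.083560943603516, 45.079139709472656), 79.69515228271484)
red
green
[ 457  237   63   59 2729] ((488.0, 266.5), 36.6231803894043) ((487.9808044433594, 265.90386962890625), (52.75524139404297, 53.73582077026367), 78.69007110595703)
fjA [ 578.8 -103.6  140. ]
fjB [ 486.6 -112.6  140. ]
mjA [ 580.3 -172.4  140. ]
mjB [ 489.5 -183.1  140. ]
roller [ 530.1 -143.7  187. ]
hub [ 540.5 -237.4   85. ]
k0 [ 514. -241.   85.]
k1 [ 517.3 -296.9   85. ]
[669.6 159.7  32. ]
[[10.  40.4  4. ]
 [11.  40.3  4.1]
 [12.  39.7  3.4]
 [13.  37.4  2. ]
 [14.  26.4  1. ]]
[476.6 153.4  32. ]
[[ 10.   -7.4   1. ]
 [ 11.   -5.4   1.1]
 [ 12.   -6.9   0.9]
 [ 13.  -17.1   0.4]
 [ 14.  -39.6   0.7]]
[480.6 357.5  16. ]
[[10.  -7.5  3.7]
 [11.  -6.   2.7]
 [12.   5.7  1.1]
 [13.  28.1  2.3]
 [14.  32.7  4.5]]
```

Run:
```python
from h import *
g=cam("side");t=cam("top")
for z in (49,121):
  for y in (-258,-282,-318): print(z,y,proj(g,[515,y,z]).round(1))
im=cv2.imread("pics/avg.png")
a=cv2.resize(im[240:296,355:455],None,fx=8,fy=8,interpolation=cv2.INTER_CUBIC)
b=cv2.resize(g["color"][175:231,300:400,::-1],(800,448)[:2],interpolation=cv2.INTER_CUBIC)
cv2.imwrite("pics/c3.png",cv2.resize(np.vstack([a,b]),(536,600)))
```

```text
49 -258 [356.7 225.4]
49 -282 [356.5 221.6]
49 -318 [356.2 216.1]
121 -258 [357.4 204.8]
121 -282 [357.2 201.2]
121 -318 [357.  195.9]
```

View pics/c3.png

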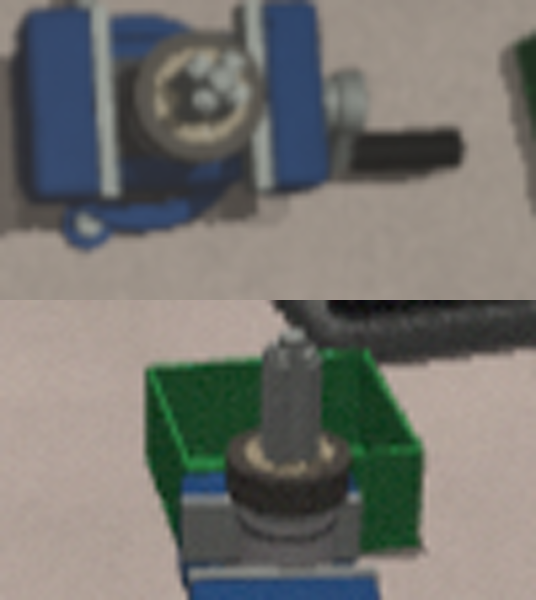

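Run:
```python
from h import *
im=cv2.imread("pics/avg.png")
a=im[245:295,400:450].astype(float)
a=np.clip((a-60)*2.2,0,255).astype(np.uint8)
cv2.imwrite("pics/c4.png",cv2.resize(a,None,fx=12,fy=12,interpolation=cv2.INTER_CUBIC))
```

```text
(no output)
```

View pics/c4.png

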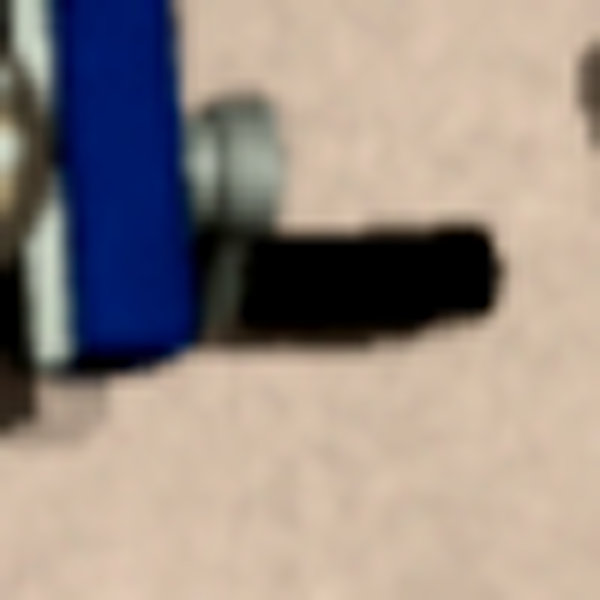

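```bash
cat >> h.py <<'E'
def tool(yaw,tilt=0.):
    """tool y down, tool x heading yaw(deg); tilt(deg) about tool x: approach axis leans toward tool -z... (rot about tool x)"""
    c,s=np.cos(np.radians(yaw)),np.sin(np.radians(yaw))
    x=np.array([c,s,0]);y=np.array([0,0,-1.]);M=np.c_[x,y,np.cross(x,y)]
    return R.from_matrix(M)*R.from_rotvec([np.radians(tilt),0,0])
def plan(wps,start=None,step=45,deg=8.0):
    """wps: (pos,R,width_mm[,nrows]) -> rows"""
    s=read_state();p,q=(np.array(s["position"]),R.from_quat(s["ee_rot"])) if start is None else start
    rows=[]
    for w in wps:
        P,Q,wd=np.array(w[0],float),w[1],w[2]
        rv=(q.inv()*Q).as_rotvec();n=int(max(1,np.ceil(np.linalg.norm(P-p)/step),np.ceil(np.degrees(np.linalg.norm(rv))/deg),w[3] if len(w)>3 else 1))
        d=(P-p)/n;r=R.from_rotvec(rv/n)
        for i in range(n):
            t=q.inv().apply(d)/1000; rows.append([round(float(v),4) for v in t]+[round(float(v),3) for v in rv/n]+[round(wd/1000,4)]); q=q*r
        p,q=P,Q
    print(len(rows),"rows");print("[["+"],\n[".join(",".join("%g"%v for v in r) for r in rows)+"]]")
def st():
    s=read_state();q=R.from_quat(s["ee_rot"]).as_matrix()
    print("t",round(s["clock"],2),"p",np.round(s["position"],1),"xhead",round(np.degrees(np.arctan2(q[1,0],q[0,0])),1),"ydir",q[:,1].round(3),"F",np.round(s["contact_force"],1),"w",round(s["gripper_width"],1),"j",np.round(s["joints"],2))
E
python3 - <<'E'
from h import *
g=cam("top");f=lambda x,y,z:ray(g,400+x/12,245+y/12,z)
print(f(245,285,48),f(495,270,48),f(235,160,85))
st()
plan([((205,590,330),R.from_quat(read_state()["ee_rot"]),85),((515,-285,330),tool(185),60)])
E
```

```text
[ 516.17519618 -247.10678366   48.        ] [ 521.06404099 -307.06188951   48.        ] [ 541.69350913 -237.33241958   85.        ]
t 0.65 p [205.3 590.3 231.3] xhead -109.2 ydir [-0.  0. -1.] F [ 0.4 -0.3 -0.4] w 85.4 j [ 1.49  0.38  0.01 -0.   -1.19 -0.26]
24 rows
[[0.0001,-0.0329,-0.0001,0,0,0,0.085],
[0.0001,-0.0329,-0.0001,0,0,0,0.085],
[0.0001,-0.0329,-0.0001,0,0,0,0.085],
[0.0345,-0,0.0276,0,0.055,0,0.06],
[0.0329,-0,0.0295,0,0.055,0,0.06],
[0.0313,-0,0.0312,0,0.055,0,0.06],
[0.0295,-0,0.0329,0,0.055,0,0.06],
[0.0277,-0,0.0345,0,0.055,0,0.06],
[0.0258,-0,0.0359,0,0.055,0,0.06],
[0.0238,-0,0.0373,0,0.055,0,0.06],
[0.0217,-0,0.0385,0,0.055,0,0.06],
[0.0195,-0,0.0397,0,0.055,0,0.06],
[0.0173,-0,0.0407,0,0.055,0,0.06],
[0.0151,-0,0.0415,0,0.055,0,0.06],
[0.0128,-0,0.0423,0,0.055,0,0.06],
[0.0105,-0,0.0429,0,0.055,0,0.06],
[0.0081,-0,0.0435,0,0.055,0,0.06],
[0.0057,-0,0.0438,0,0.055,0,0.06],
[0.0033,-0,0.0441,0,0.055,0,0.06],
[0.0009,-0,0.0442,0,0.055,0,0.06],
[-0.0015,-0,0.0442,0,0.055,0,0.06],
[-0.0039,-0,0.044,0,0.055,0,0.06],
[-0.0063,-0,0.0437,0,0.055,0,0.06],
[-0.0087,-0,0.0433,0,0.055,0,0.06]]
```

play_rows(series=[[0,-0.033,0,0,0,0,0.085],[0,-0.033,0,0,0,0,0.085],[0,-0.033,0,0,0,0,0.085],[0.0345,0,0.0276,0,0.055,0,0.06],[0.033,0,0.0295,0,0.055,0,0.06],[0.031,0,0.031,0,0.055,0,0.06],[0.0295,0,0.033,0,0.055,0,0.06],[0.0277,0,0.0345,0,0.055,0,0.06],[0.0258,0,0.036,0,0.055,0,0.06],[0.0238,0,0.0373,0,0.055,0,0.06]])

```text
clock: 1.65
position: [308.3, 292.2, 333.3]
ee_rot: [0.289, -0.645, 0.646, -0.29]
contact_force: [1.5, -0.1, -0.4]
gripper_width: 60.1
```

Run:
```python
from h import *
st();plan([((518,-285,330),tool(185),60)],deg=8.5,step=49)
```

```text
t 1.65 p [308.3 292.2 333.3] xhead -131.7 ydir [ 0.002 -0.    -1.   ] F [ 1.5 -0.1 -0.4] w 60.1 j [ 1.15 -0.03 -0.26  0.   -1.34 -0.3 ]
13 rows
[[0.0224,0.0003,0.0416,-0,0.058,-0,0.06],
[0.02,0.0003,0.0428,-0,0.058,-0,0.06],
[0.0174,0.0003,0.0439,-0,0.058,-0,0.06],
[0.0149,0.0003,0.0448,-0,0.058,-0,0.06],
[0.0122,0.0003,0.0456,-0,0.058,-0,0.06],
[0.0096,0.0003,0.0463,-0,0.058,-0,0.06],
[0.0069,0.0003,0.0467,-0,0.058,-0,0.06],
[0.0041,0.0003,0.0471,-0,0.058,-0,0.06],
[0.0014,0.0003,0.0472,-0,0.058,-0,0.06],
[-0.0014,0.0003,0.0472,-0,0.058,-0,0.06],
[-0.0041,0.0003,0.0471,-0,0.058,-0,0.06],
[-0.0068,0.0003,0.0467,-0,0.058,-0,0.06],
[-0.0095,0.0003,0.0463,-0,0.058,-0,0.06]]
```

play_rows(series=[[0.0224,0,0.0416,0,0.058,0,0.06],[0.02,0,0.0428,0,0.058,0,0.06],[0.0174,0,0.044,0,0.058,0,0.06],[0.0149,0,0.045,0,0.058,0,0.06],[0.0122,0,0.0456,0,0.058,0,0.06],[0.0096,0,0.0463,0,0.058,0,0.06],[0.007,0,0.0467,0,0.058,0,0.06],[0.004,0,0.047,0,0.058,0,0.06],[0.0014,0,0.047,0,0.058,0,0.06],[-0.0014,0,0.047,0,0.058,0,0.06]])

```text
clock: 2.65
position: [467.3, -172.7, 338.0]
ee_rot: [-0.08, 0.704, -0.7, 0.092]
contact_force: [0.8, 0.8, -0.6]
gripper_width: 59.9
```

Run:
```python
from h import *
st();T=tool(185)
plan([((520,-290,200),T,55),((520,-290,28),T,55)],deg=8.5,step=49)
```

```text
t 2.65 p [ 467.3 -172.7  338. ] xhead -166.0 ydir [ 0.016  0.007 -1.   ] F [ 0.8  0.8 -0.6] w 59.9 j [-0.03  0.1  -0.11 -0.01 -1.35  0.28]
8 rows
[[-0.0051,0.0345,0.0317,0.001,0.039,-0.004,0.055],
[-0.0065,0.0345,0.0315,0.001,0.039,-0.004,0.055],
[-0.0079,0.0345,0.0312,0.001,0.039,-0.004,0.055],
[-0.0092,0.0345,0.0308,0.001,0.039,-0.004,0.055],
[0,0.043,-0,0,0,0,0.055],
[0,0.043,-0,0,0,0,0.055],
[0,0.043,-0,0,0,0,0.055],
[0,0.043,-0,0,0,0,0.055]]
```

play_rows(series=[[-0.005,0.022,0.0317,0.001,0.039,-0.004,0.055],[-0.0065,0.03,0.0315,0.001,0.039,-0.004,0.055],[-0.008,0.04,0.031,0.001,0.039,-0.004,0.055],[-0.009,0.045,0.031,0.001,0.039,-0.004,0.055],[0,0.045,0,0,0,0,0.055],[0,0.03,0,0,0,0,0.055],[0,0.02,0,0,0,0,0.055],[0,0,0,0,0,0,0.055]])

```text
clock: 3.45
position: [521.7, -299.5, 105.7]
ee_rot: [0.022, -0.706, 0.707, -0.027]
contact_force: [-0.4, 0.1, -0.3]
gripper_width: 55.1
```

Run:
```python
from h import *
st();T=tool(185)
g=cam("side");t=cam("top")
a=crop(g,300,165,100,75,4);b=crop(t,380,225,100,75,4)
cv2.imwrite("pics/c5.png",np.hstack([a,b]))
plan([((520,-290,26),T,55)],deg=8.5,step=40)
```

```text
t 3.45 p [ 521.7 -299.5  105.7] xhead -176.1 ydir [ 0.007 -0.002 -1.   ] F [-0.4  0.1 -0.3] w 55.1 j [-0.25  0.46 -0.22  0.   -0.89  0.32]
3 rows
[[0.0015,0.0278,-0.0037,-0.002,-0.006,-0.004,0.055],
[0.0013,0.0278,-0.0036,-0.002,-0.006,-0.004,0.055],
[0.0012,0.0278,-0.0036,-0.002,-0.006,-0.004,0.055]]
```

View pics/c5.png

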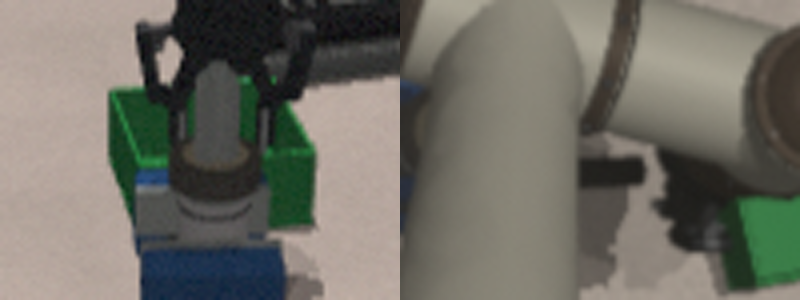

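play_rows(series=[[0.0013,0.028,-0.0045,-0.002,-0.006,-0.004,0.055],[0.0012,0.028,-0.0045,-0.002,-0.006,-0.004,0.055],[0.001,0.025,-0.004,-0.002,-0.006,-0.004,0.055],[0,0,0,0,0,0,0.055]])

```text
clock: 3.95
position: [528.6, -289.9, 37.0]
ee_rot: [0.025, -0.703, 0.709, -0.04]
contact_force: [-1.2, 1.1, 0.1]
gripper_width: 54.7
```

Run:
```python
from h import *
st()
```

```text
t 3.95 p [ 528.6 -289.9   37. ] xhead -174.8 ydir [ 0.021 -0.007 -1.   ] F [-1.2  1.1  0.1] w 54.7 j [-0.23  0.54 -0.29  0.   -0.72  0.32]
```

play_rows(series=[[0.004,0.004,-0.001,0.005,-0.001,-0.01,0.055],[0.004,0.004,-0.001,0.005,-0.001,-0.01,0.055],[0,0.002,0,0,0,0,0.055],[0,0,0,0,0,0,0.055]])

```text
clock: 4.35
position: [524.9, -290.2, 33.8]
ee_rot: [0.029, -0.697, 0.715, -0.038]
contact_force: [-0.4, 0.6, 0.0]
gripper_width: 54.9
```

Run:
```python
from h import *
st()
```

```text
t 4.35 p [ 524.9 -290.2   33.8] xhead -174.6 ydir [ 0.013 -0.025 -1.   ] F [-0.4  0.6  0. ] w 54.9 j [-0.22  0.54 -0.31  0.03 -0.7   0.29]
```

play_rows(series=[[0.007,0.01,-0.001,-0.025,-0.001,-0.013,0.055],[0.004,0.006,-0.001,-0.012,0,-0.006,0.055],[0.001,0.002,0,0,0,0,0.055]])

```text
clock: 4.65
position: [514.5, -290.1, 17.8]
ee_rot: [-0.035, 0.71, -0.703, 0.033]
contact_force: [0.6, 0.4, 0.4]
gripper_width: 55.1
```

Run:
```python
from h import *
st()
```

```text
t 4.65 p [ 514.5 -290.1   17.8] xhead -174.5 ydir [-0.004  0.01  -1.   ] F [0.6 0.4 0.4] w 55.1 j [-0.24  0.56 -0.31 -0.01 -0.71  0.35]
```

play_rows(series=[[-0.003,-0.004,0,0,0,0,0.055],[-0.001,-0.001,0,0,0,0,0.03],[0,0,0,0,0,0,0.01],[0,0,0,0,0,0,0.01],[0,0,0,0,0,0,0.01],[0,0,0,0,0,0,0.01]])

```text
clock: 5.25
position: [520.2, -290.0, 24.3]
ee_rot: [-0.034, 0.709, -0.703, 0.033]
contact_force: [0.5, -0.7, -0.8]
gripper_width: 20.4
```

Run:
```python
from h import *
st()
```

```text
t 5.25 p [ 520.2 -290.    24.3] xhead -174.5 ydir [-0.001  0.008 -1.   ] F [ 0.5 -0.7 -0.8] w 20.4 j [-0.24  0.56 -0.29 -0.01 -0.72  0.34]
```

```bash
cat >> h.py <<'E'
def crank(q0,n,step,r=50,claw=.01):
    q=np.radians(q0+step*np.arange(n+1));d=np.diff(np.c_[r*np.sin(q),r*np.cos(q)],axis=0)/1000
    print("[["+"],[".join(f"{-a:.4f},{-b:.4f},{-step/360*.01:.4f},0,0,0,{claw}" for a,b in d)+"]]")
E
python3 - <<'E'
from h import *
st();crank(213,6,15)
E
```

```text
t 5.25 p [ 520.2 -290.    24.3] xhead -174.5 ydir [-0.001  0.008 -1.   ] F [ 0.5 -0.7 -0.8] w 20.4 j [-0.24  0.56 -0.29 -0.01 -0.72  0.34]
[[0.0099,-0.0085,-0.0004,0,0,0,0.01],[0.0074,-0.0108,-0.0004,0,0,0,0.01],[0.0044,-0.0123,-0.0004,0,0,0,0.01],[0.0010,-0.0130,-0.0004,0,0,0,0.01],[-0.0024,-0.0128,-0.0004,0,0,0,0.01],[-0.0056,-0.0118,-0.0004,0,0,0,0.01]]
```

play_rows(series=[[0,0,0,0,0,0,0.01],[0.01,-0.0085,-0.0004,0,0,0,0.01],[0.0075,-0.011,-0.0004,0,0,0,0.01],[0.0045,-0.0123,-0.0004,0,0,0,0.01],[0,0,0,0,0,0,0.01]])

```text
clock: 5.75
position: [495.6, -290.2, 57.7]
ee_rot: [-0.034, 0.71, -0.703, 0.033]
contact_force: [0.5, 1.5, 2.2]
gripper_width: 20.1
```

Run:
```python
from h import *
st()
```

```text
t 5.75 p [ 495.6 -290.2   57.7] xhead -174.6 ydir [-0.002  0.01  -1.   ] F [0.5 1.5 2.2] w 20.1 j [-0.25  0.48 -0.32 -0.01 -0.77  0.36]
```

Run:
```python
from h import *
crank(261,9,22)
```

```text
[[-0.0007,-0.0191,-0.0006,0,0,0,0.01],[-0.0078,-0.0174,-0.0006,0,0,0,0.01],[-0.0137,-0.0133,-0.0006,0,0,0,0.01],[-0.0177,-0.0071,-0.0006,0,0,0,0.01],[-0.0191,0.0000,-0.0006,0,0,0,0.01],[-0.0177,0.0071,-0.0006,0,0,0,0.01],[-0.0137,0.0133,-0.0006,0,0,0,0.01],[-0.0078,0.0174,-0.0006,0,0,0,0.01],[-0.0007,0.0191,-0.0006,0,0,0,0.01]]
```

play_rows(series=[[-0.0007,-0.019,-0.0006,0,0,0,0.01],[-0.008,-0.0174,-0.0006,0,0,0,0.01],[-0.0137,-0.0133,-0.0006,0,0,0,0.01],[-0.0177,-0.007,-0.0006,0,0,0,0.01],[-0.019,0,-0.0006,0,0,0,0.01],[-0.0177,0.007,-0.0006,0,0,0,0.01]])

```text
clock: 6.35
position: [564.9, -282.4, 113.3]
ee_rot: [-0.037, 0.709, -0.703, 0.028]
contact_force: [-2.2, 0.4, 1.6]
gripper_width: 20.2
```

Run:
```python
from h import *
st()
```

```text
t 6.35 p [ 564.9 -282.4  113.3] xhead -174.7 ydir [-0.013  0.008 -1.   ] F [-2.2  0.4  1.6] w 20.2 j [-0.21  0.5  -0.11 -0.01 -0.97  0.31]
```

Run:
```python
from h import *
crank(23,10,24)
```

```text
[[-0.0170,0.0119,-0.0007,0,0,0,0.01],[-0.0107,0.0178,-0.0007,0,0,0,0.01],[-0.0025,0.0206,-0.0007,0,0,0,0.01],[0.0061,0.0199,-0.0007,0,0,0,0.01],[0.0136,0.0157,-0.0007,0,0,0,0.01],[0.0188,0.0088,-0.0007,0,0,0,0.01],[0.0208,0.0004,-0.0007,0,0,0,0.01],[0.0191,-0.0081,-0.0007,0,0,0,0.01],[0.0142,-0.0152,-0.0007,0,0,0,0.01],[0.0068,-0.0197,-0.0007,0,0,0,0.01]]
```

play_rows(series=[[-0.017,0.012,-0.0007,0,0,0.005,0.01],[-0.0107,0.018,-0.0007,0,0,0.005,0.01],[-0.0025,0.0206,-0.0007,0,0,0,0.01],[0.006,0.02,-0.0007,0,0,0,0.01],[0.0136,0.0157,-0.0007,0,0,0,0.01],[0.0188,0.0088,-0.0007,0,0,0,0.01],[0.0208,0,-0.0007,0,0,0,0.01]])

```text
clock: 7.05
position: [533.1, -279.8, 18.6]
ee_rot: [-0.038, 0.709, -0.704, 0.03]
contact_force: [5.6, 9.6, 14.7]
gripper_width: 20.4
```

Run:
```python
from h import *
st();p=read_state()["position"];q=np.degrees(np.arctan2(p[0]-545.5,p[2]-66.5));print(q,np.hypot(p[0]-545.5,p[2]-66.5));crank(q,10,24)
```

```text
t 7.05 p [ 533.1 -279.8   18.6] xhead -174.4 ydir [-0.011  0.007 -1.   ] F [ 5.6  9.6 14.7] w 20.4 j [-0.22  0.58 -0.28 -0.01 -0.73  0.32]
-165.5049574777359 49.484190330055945
[[0.0186,-0.0093,-0.0007,0,0,0,0.01],[0.0132,-0.0160,-0.0007,0,0,0,0.01],[0.0056,-0.0200,-0.0007,0,0,0,0.01],[-0.0031,-0.0206,-0.0007,0,0,0,0.01],[-0.0112,-0.0175,-0.0007,0,0,0,0.01],[-0.0173,-0.0115,-0.0007,0,0,0,0.01],[-0.0205,-0.0034,-0.0007,0,0,0,0.01],[-0.0201,0.0052,-0.0007,0,0,0,0.01],[-0.0163,0.0129,-0.0007,0,0,0,0.01],[-0.0096,0.0184,-0.0007,0,0,0,0.01]]
```

play_rows(series=[[0.018,-0.0105,-0.0007,0,0,0,0.01],[0.0132,-0.016,-0.0007,0,0,0,0.01],[0.0056,-0.02,-0.0007,0,0,0,0.01],[-0.003,-0.0206,-0.0007,0,0,0,0.01],[-0.011,-0.0175,-0.0007,0,0,0,0.01],[-0.0173,-0.0115,-0.0007,0,0,0,0.01],[-0.0205,-0.0034,-0.0007,0,0,0,0.01]])

```text
clock: 7.75
position: [529.2, -276.3, 114.5]
ee_rot: [-0.051, 0.71, -0.702, 0.015]
contact_force: [-15.3, 3.4, 35.0]
gripper_width: 20.4
```

```bash
cat >> h.py <<'E'
def cr(n=10,step=24):
    st();p=read_state()["position"];q=np.degrees(np.arctan2(p[0]-545.5,p[2]-66.5));print(q,np.hypot(p[0]-545.5,p[2]-66.5));crank(q,n,step)
E
python3 -c "
from h import *
cr()"
```

```text
t 7.75 p [ 529.2 -276.3  114.5] xhead -174.6 ydir [-0.05   0.01  -0.999] F [-15.3   3.4  35. ] w 20.4 j [-0.21  0.47 -0.18  0.   -0.98  0.3 ]
-18.773325035448373 50.66210179568768
[[-0.0206,-0.0025,-0.0007,0,0,0,0.01],[-0.0199,0.0062,-0.0007,0,0,0,0.01],[-0.0156,0.0137,-0.0007,0,0,0,0.01],[-0.0087,0.0189,-0.0007,0,0,0,0.01],[-0.0003,0.0208,-0.0007,0,0,0,0.01],[0.0082,0.0191,-0.0007,0,0,0,0.01],[0.0153,0.0141,-0.0007,0,0,0,0.01],[0.0197,0.0067,-0.0007,0,0,0,0.01],[0.0207,-0.0019,-0.0007,0,0,0,0.01],[0.0181,-0.0102,-0.0007,0,0,0,0.01]]
```

play_rows(series=[[0,0,0,0,0,0.03,0.01],[0,0,0,0,0,0.01,0.01]])

```text
clock: 7.95
position: [531.3, -275.4, 116.4]
ee_rot: [-0.035, 0.711, -0.701, 0.031]
contact_force: [-2.3, -2.3, -1.2]
gripper_width: 20.2
```

```bash
python3 -c "
from h import *
cr()"
```

```text
t 7.95 p [ 531.3 -275.4  116.4] xhead -174.6 ydir [-0.006  0.014 -1.   ] F [-2.3 -2.3 -1.2] w 20.2 j [-0.21  0.45 -0.2  -0.01 -0.93  0.32]
-15.931633655381187 51.84409499513075
[[-0.0207,-0.0014,-0.0007,0,0,0,0.01],[-0.0195,0.0071,-0.0007,0,0,0,0.01],[-0.0149,0.0145,-0.0007,0,0,0,0.01],[-0.0078,0.0193,-0.0007,0,0,0,0.01],[0.0008,0.0208,-0.0007,0,0,0,0.01],[0.0091,0.0187,-0.0007,0,0,0,0.01],[0.0159,0.0133,-0.0007,0,0,0,0.01],[0.0200,0.0057,-0.0007,0,0,0,0.01],[0.0206,-0.0029,-0.0007,0,0,0,0.01],[0.0176,-0.0110,-0.0007,0,0,0,0.01]]
```

```bash
python3 -c "
from h import *
cr(10,18)"
```

```text
t 7.95 p [ 531.3 -275.4  116.4] xhead -174.6 ydir [-0.006  0.014 -1.   ] F [-2.3 -2.3 -1.2] w 20.2 j [-0.21  0.45 -0.2  -0.01 -0.93  0.32]
-15.931633655381187 51.84409499513075
[[-0.0155,-0.0019,-0.0005,0,0,0,0.01],[-0.0154,0.0030,-0.0005,0,0,0,0.01],[-0.0137,0.0076,-0.0005,0,0,0,0.01],[-0.0107,0.0115,-0.0005,0,0,0,0.01],[-0.0066,0.0142,-0.0005,0,0,0,0.01],[-0.0019,0.0155,-0.0005,0,0,0,0.01],[0.0030,0.0154,-0.0005,0,0,0,0.01],[0.0076,0.0137,-0.0005,0,0,0,0.01],[0.0115,0.0107,-0.0005,0,0,0,0.01],[0.0142,0.0066,-0.0005,0,0,0,0.01]]
```

play_rows(series=[[-0.0155,-0.001,-0.0005,0,0,0,0.01],[-0.0154,0.003,-0.0005,0,0,0,0.01],[-0.0137,0.0076,-0.0005,0,0,0,0.01],[-0.0107,0.0115,-0.0005,0,0,0,0.01],[-0.0066,0.0142,-0.0005,0,0,0,0.01],[-0.002,0.0155,-0.0005,0,0,0,0.01],[0.003,0.0154,-0.0005,0,0,0,0.01],[0.0076,0.0137,-0.0005,0,0,0,0.01]])

```text
clock: 8.75
position: [572.8, -268.0, 26.3]
ee_rot: [-0.048, 0.712, -0.701, 0.019]
contact_force: [-21.0, 0.9, 32.2]
gripper_width: 19.9
```

```bash
python3 -c "
from h import *
cr(10,18)"
```

```text
t 8.75 p [ 572.8 -268.    26.3] xhead -174.5 ydir [-0.043  0.013 -0.999] F [-21.    0.9  32.2] w 19.9 j [-0.18  0.62 -0.16 -0.01 -0.83  0.28]
145.8832248288774 48.61613134510587
[[0.0142,0.0066,-0.0005,0,0,0,0.01],[0.0155,0.0019,-0.0005,0,0,0,0.01],[0.0154,-0.0030,-0.0005,0,0,0,0.01],[0.0137,-0.0076,-0.0005,0,0,0,0.01],[0.0107,-0.0114,-0.0005,0,0,0,0.01],[0.0066,-0.0142,-0.0005,0,0,0,0.01],[0.0019,-0.0155,-0.0005,0,0,0,0.01],[-0.0030,-0.0154,-0.0005,0,0,0,0.01],[-0.0076,-0.0137,-0.0005,0,0,0,0.01],[-0.0114,-0.0107,-0.0005,0,0,0,0.01]]
```

```bash
python3 -c "
from h import *
crank(152,7,18,49)"
```

```text
[[0.0145,0.0050,-0.0005,0,0,0,0.01],[0.0153,0.0003,-0.0005,0,0,0,0.01],[0.0147,-0.0045,-0.0005,0,0,0,0.01],[0.0126,-0.0088,-0.0005,0,0,0,0.01],[0.0092,-0.0122,-0.0005,0,0,0,0.01],[0.0050,-0.0145,-0.0005,0,0,0,0.01],[0.0003,-0.0153,-0.0005,0,0,0,0.01]]
```

play_rows(series=[[0.0145,0.004,-0.0005,0,0,0.03,0.01],[0.0153,0,-0.0005,0,0,0.01,0.01],[0.0147,-0.0045,-0.0005,0,0,0,0.01],[0.0126,-0.009,-0.0005,0,0,0,0.01],[0.0092,-0.0122,-0.0005,0,0,0,0.01],[0.004,-0.0145,-0.0005,0,0,0,0.01]])

```text
clock: 9.35
position: [498.2, -270.3, 46.3]
ee_rot: [-0.035, 0.714, -0.698, 0.029]
contact_force: [-0.4, -7.1, -14.8]
gripper_width: 19.9
```

```bash
python3 -c "
from h import *
cr(1,18);p=read_state()['position'];q=np.degrees(np.arctan2(p[0]-545.5,p[2]-66.5));crank(q+8,7,18,49)"
```

```text
t 9.35 p [ 498.2 -270.3   46.3] xhead -174.8 ydir [-0.01   0.023 -1.   ] F [ -0.4  -7.1 -14.8] w 19.9 j [-0.22  0.49 -0.33 -0.03 -0.76  0.33]
-113.12806065638298 51.46254591828451
[[0.0038,-0.0152,-0.0005,0,0,0,0.01]]
[[0.0016,-0.0152,-0.0005,0,0,0,0.01],[-0.0032,-0.0150,-0.0005,0,0,0,0.01],[-0.0076,-0.0133,-0.0005,0,0,0,0.01],[-0.0114,-0.0103,-0.0005,0,0,0,0.01],[-0.0140,-0.0063,-0.0005,0,0,0,0.01],[-0.0152,-0.0016,-0.0005,0,0,0,0.01],[-0.0150,0.0032,-0.0005,0,0,0,0.01]]
```

play_rows(series=[[0.0016,-0.0152,-0.0005,0,0,0,0.01],[-0.003,-0.015,-0.0005,0,0,0,0.01],[-0.0076,-0.0133,-0.0005,0,0,0,0.01],[-0.0114,-0.0103,-0.0005,0,0,0,0.01],[0,0,0,0,0,0,0.01]])

```text
clock: 9.85
position: [493.3, -269.5, 80.5]
ee_rot: [-0.052, 0.719, -0.693, 0.005]
contact_force: [10.9, -1.0, -19.0]
gripper_width: 20.1
```

```bash
python3 -c "
from h import *
cr(1,18);p=read_state()['position'];q=np.degrees(np.arctan2(p[0]-545.5,p[2]-66.5));crank(q+8,7,18,49)"
```

```text
t 9.85 p [ 493.3 -269.5   80.5] xhead -175.3 ydir [-0.068  0.034 -0.997] F [ 10.9  -1.  -19. ] w 20.1 j [-0.22  0.47 -0.28 -0.02 -0.9   0.32]
-74.95714142760731 54.032012221195764
[[-0.0064,-0.0143,-0.0005,0,0,0,0.01]]
[[-0.0081,-0.0130,-0.0005,0,0,0,0.01],[-0.0118,-0.0098,-0.0005,0,0,0,0.01],[-0.0142,-0.0057,-0.0005,0,0,0,0.01],[-0.0153,-0.0011,-0.0005,0,0,0,0.01],[-0.0149,0.0037,-0.0005,0,0,0,0.01],[-0.0130,0.0081,-0.0005,0,0,0,0.01],[-0.0098,0.0118,-0.0005,0,0,0,0.01]]
```

play_rows(series=[[-0.009,-0.013,-0.0005,-0.01,0,0.05,0.01],[-0.013,-0.01,-0.0005,-0.01,0,0.02,0.01],[-0.0155,-0.006,-0.0005,0,0,0,0.01],[-0.017,-0.002,-0.0005,0,0,0,0.01]])

```text
clock: 10.25
position: [495.8, -267.3, 86.4]
ee_rot: [-0.067, 0.735, -0.675, -0.018]
contact_force: [-35.1, -21.7, -2.6]
gripper_width: 20.3
```

```bash
python3 -c "
from h import *
cr(1,18);p=read_state()['position'];q=np.degrees(np.arctan2(p[0]-545.5,p[2]-66.5));crank(q+8,7,18,49)"
```

```text
t 10.25 p [ 495.8 -267.3   86.4] xhead -175.7 ydir [-0.123  0.08  -0.989] F [-35.1 -21.7  -2.6] w 20.3 j [-0.23  0.49 -0.2  -0.06 -1.02  0.34]
-68.17519024550649 53.525259993593544
[[-0.0080,-0.0134,-0.0005,0,0,0,0.01]]
[[-0.0096,-0.0119,-0.0005,0,0,0,0.01],[-0.0128,-0.0084,-0.0005,0,0,0,0.01],[-0.0148,-0.0040,-0.0005,0,0,0,0.01],[-0.0153,0.0008,-0.0005,0,0,0,0.01],[-0.0143,0.0055,-0.0005,0,0,0,0.01],[-0.0119,0.0096,-0.0005,0,0,0,0.01],[-0.0084,0.0128,-0.0005,0,0,0,0.01]]
```

play_rows(series=[[0,-0.002,0,0.05,0,0.08,0.01],[0,-0.002,0,0.03,0,0.04,0.01]])

```text
clock: 10.45
position: [494.3, -268.8, 80.6]
ee_rot: [-0.023, 0.711, -0.703, 0.022]
contact_force: [10.7, -5.4, -17.5]
gripper_width: 19.9
```

```bash
cat >> h.py <<'E'
def cg():
    st();s=read_state();Y=R.from_quat(s["ee_rot"]).as_matrix()[:,1];p=s["position"]-19*Y
    d=np.array([p[0]-545.5,p[2]-85.5]);r=np.hypot(*d);q=np.arctan2(d[0],d[1]);t=np.array([np.cos(q),-np.sin(q)])
    F=s["contact_force"];print("grip",p.round(1),"q",np.degrees(q).round(1),"r",r.round(1),"Ft",(F[[0,2]]@t).round(1),"Fr",(F[[0,2]]@d/r).round(1))
E
python3 -c "
from h import *
cg()"
```

```text
t 10.45 p [ 494.3 -268.8   80.6] xhead -176.4 ydir [-0.001  0.011 -1.   ] F [ 10.7  -5.4 -17.5] w 19.9 j [-0.22  0.44 -0.33 -0.01 -0.81  0.29]
grip [ 494.3 -269.    99.6] q -74.6 r 53.1 Ft -14.1 Fr -14.9
```

play_rows(series=[[-0.006,-0.02,-0.0003,0,0,0,0.01],[-0.007,-0.02,-0.0003,0,0,0,0.01]])

```text
clock: 10.65
position: [508.2, -266.4, 106.8]
ee_rot: [-0.019, 0.712, -0.701, 0.022]
contact_force: [24.9, -14.0, -69.3]
gripper_width: 19.5
```

```bash
python3 -c "
from h import *
cg()"
```

```text
t 10.65 p [ 508.2 -266.4  106.8] xhead -176.7 ydir [ 0.003  0.015 -1.   ] F [ 24.9 -14.  -69.3] w 19.5 j [-0.21  0.42 -0.27 -0.02 -0.88  0.28]
grip [ 508.1 -266.7  125.8] q -42.8 r 55.0 Ft -28.8 Fr -67.8
```

play_rows(series=[[-0.003,0.003,0,0,0,0,0.01],[-0.012,-0.006,-0.0003,0,0,0,0.01],[0,0,0,0,0,0,0.01]])

```text
clock: 10.95
position: [497.6, -267.9, 92.3]
ee_rot: [-0.041, 0.715, -0.697, -0.002]
contact_force: [9.8, -4.7, -24.9]
gripper_width: 20.2
```

```bash
python3 -c "
from h import *
cg()"
```

```text
t 10.95 p [ 497.6 -267.9   92.3] xhead -176.8 ydir [-0.062  0.024 -0.998] F [  9.8  -4.7 -24.9] w 20.2 j [-0.21  0.45 -0.27 -0.01 -0.92  0.28]
grip [ 498.7 -268.4  111.2] q -61.2 r 53.4 Ft -17.1 Fr -20.6
```

play_rows(series=[[-0.008,-0.012,-0.0003,0,0,0.04,0.01],[-0.01,-0.009,-0.0003,0,0,0.02,0.01],[-0.011,-0.006,-0.0003,0,0,0,0.01],[-0.012,-0.005,-0.0003,0,0,0,0.01]])

```text
clock: 11.35
position: [500.7, -267.4, 96.2]
ee_rot: [-0.051, 0.722, -0.69, -0.016]
contact_force: [-21.1, -14.1, -7.7]
gripper_width: 20.1
```

```bash
python3 -c "
from h import *
cg()"
```

```text
t 11.35 p [ 500.7 -267.4   96.2] xhead -177.0 ydir [-0.096  0.044 -0.994] F [-21.1 -14.1  -7.7] w 20.1 j [-0.22  0.47 -0.22 -0.03 -0.98  0.28]
grip [ 502.5 -268.2  115.1] q -55.4 r 52.2 Ft -18.3 Fr 13.0
```

play_rows(series=[[-0.012,-0.016,-0.0003,-0.03,0,0.06,0.01],[-0.014,-0.016,-0.0003,0.02,0,0.04,0.01],[-0.016,-0.014,-0.0003,0,0,0,0.01],[-0.018,-0.01,-0.0003,0,0,0,0.01]])

```text
clock: 11.75
position: [515.0, -264.2, 111.3]
ee_rot: [-0.052, 0.738, -0.672, -0.029]
contact_force: [-30.8, -17.0, -7.4]
gripper_width: 20.3
```

```bash
python3 -c "
from h import *
cg()"
```

```text
t 11.75 p [ 515.  -264.2  111.3] xhead -177.8 ydir [-0.115  0.091 -0.989] F [-30.8 -17.   -7.4] w 20.3 j [-0.23  0.49 -0.13 -0.07 -1.09  0.3 ]
grip [ 517.2 -265.9  130.1] q -32.4 r 52.8 Ft -30.0 Fr 10.3
```

play_rows(series=[[-0.012,-0.009,0,0,0,0,0.06],[-0.003,-0.004,0,0,0,0,0.06],[0,0,0,-0.05,0,0.08,0.06],[0,0,0,-0.03,0,0.03,0.06]])

```text
clock: 12.15
position: [509.0, -263.4, 111.8]
ee_rot: [-0.029, 0.771, -0.636, -0.016]
contact_force: [0.3, -1.5, 0.3]
gripper_width: 60.1
```

```bash
python3 -c "
from h import *
cg()
t=cam('top');g=cam('side')
cv2.imwrite('pics/c6.png',np.hstack([crop(t,350,220,100,75,4),crop(g,300,165,100,75,4)]))"
```

```text
t 12.15 p [ 509.  -263.4  111.8] xhead -178.6 ydir [-0.065  0.189 -0.98 ] F [ 0.3 -1.5  0.3] w 60.1 j [-0.29  0.48 -0.1  -0.18 -1.11  0.4 ]
grip [ 510.2 -267.   130.5] q -38.1 r 57.2 Ft 0.4 Fr 0.1
```

View pics/c6.png

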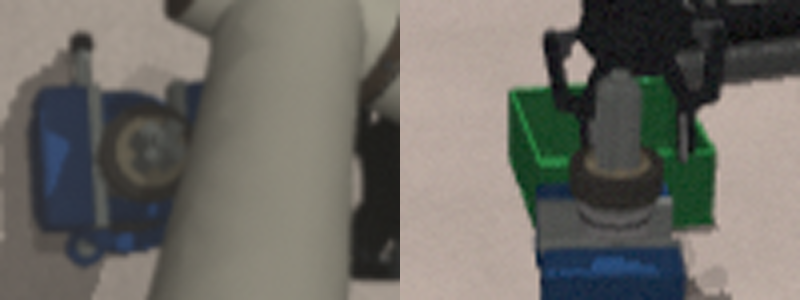

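```bash
cat > kin.py <<'E'
import numpy as np
from scipy.optimize import least_squares
# r,z,j2,j3,(tilt=0)
D=np.array([[np.hypot(205.3,590.3),231.3,.3855,.0066],[np.hypot(308.3,292.2),333.3,-.03,-.26],[np.hypot(521.7,299.5),105.7,.46,-.22],[np.hypot(520.2,290),24.3,.56,-.29],[np.hypot(494.3,268.8),80.6,.44,-.33],[np.hypot(572.8,268),26.3+.5,.62,-.16],[np.hypot(564.9,282.4),113.3,.5,-.11],[np.hypot(531.3,275.4),116.4,.45,-.20]])
def fk(x,j2,j3,pd=np.pi/2):
    a,b,c,r0,z0,l=x;al=j2-j3
    return r0+a*np.sin(j2)+b*np.cos(al)+c*np.sin(al)+l*np.cos(pd), z0+a*np.cos(j2)-b*np.sin(al)+c*np.cos(al)-l*np.sin(pd)
def fit(l=230):
    f=lambda x:np.concatenate([fk([*x,l],D[:,2],D[:,3])[0]-D[:,0],fk([*x,l],D[:,2],D[:,3])[1]-D[:,1],[(x[3]-100)/50]])
    s=least_squares(f,[450,500,50,100,400]);return [*s.x,l],s.fun
if __name__=="__main__":
    for l in (200,280):
        X,res=fit(l);print(np.round(X,0),np.abs(res).max())
        for r,z,th in((540,170,45),(540,170,55),(540,170,65),(540,280,50)):
            pd=np.pi/2-np.radians(th)
            s=least_squares(lambda q:np.array(fk(X,q[0],q[1],pd))-[r,z],[-.3,-.5]);q=s.x
            print(r,z,th,"j2,j3",q.round(2),"j5",round(-pd+q[0]-q[1],2),s.cost)
E
python3 kin.py
```

```text
[530. 430.   7.  22.  93. 200.] 8.174226991704472
540 170 45 j2,j3 [ 0.14 -0.67] j5 0.02 2.948446519354054e-26
540 170 55 j2,j3 [ 0.15 -0.75] j5 0.29 1.1713006720721583e-24
540 170 65 j2,j3 [ 0.19 -0.82] j5 0.57 4.0389678347315804e-28
540 280 50 j2,j3 [-0.01 -0.55] j5 -0.16 1.4860978251111377e-22
[530. 430.   7.  22. 173. 280.] 8.174226165020968
540 170 45 j2,j3 [ 0.09 -0.81] j5 0.12 4.940869352227142e-24
540 170 55 j2,j3 [ 0.13 -0.92] j5 0.44 4.0389678347315804e-28
540 170 65 j2,j3 [ 0.22 -1.01] j5 0.79 4.0389678347315804e-28
540 280 50 j2,j3 [-0.1  -0.71] j5 -0.09 0.0
```

play_rows(series=[[0,-0.02,0,0.09,0,0.04,0.06],[0,-0.04,0,0.09,0,0.02,0.06],[0,-0.045,0,0.02,0,0,0.06],[0,-0.045,0,0,0,0,0.06],[0,-0.04,0.02,0,0,0,0.06]])

```text
clock: 12.75
position: [510.6, -287.0, 300.9]
ee_rot: [0.014, -0.701, 0.713, -0.0]
contact_force: [1.3, -0.9, 1.5]
gripper_width: 60.1
```

Run:
```python
from kin import *
for l in (200,280):
    X,_=fit(l)
    for r,z,th in((540,170,-55),(540,280,-55),(620,250,-55),(600,330,-55)):
        pd=np.pi/2-np.radians(th)
        s=least_squares(lambda q:np.array(fk(X,q[0],q[1],pd))-[r,z],[.5,.2]);q=s.x
        print(r,z,th,"j2,j3",q.round(2),"j5",round(-pd+q[0]-q[1],2),s.cost<1)
from h import *
st();plan([((330,-420,340),tool(-150),85)],step=48)
```

```text
540 170 -55 j2,j3 [0.65 0.06] j5 -1.95 True
540 280 -55 j2,j3 [0.55 0.18] j5 -2.16 True
620 250 -55 j2,j3 [0.72 0.41] j5 -2.22 True
600 330 -55 j2,j3 [0.64 0.46] j5 -2.34 True
540 170 -55 j2,j3 [0.79 0.24] j5 -1.99 True
540 280 -55 j2,j3 [0.7  0.35] j5 -2.19 True
620 250 -55 j2,j3 [0.88 0.63] j5 -2.28 True
600 330 -55 j2,j3 [0.8  0.66] j5 -2.39 True
t 12.75 p [ 510.6 -287.   300.9] xhead -178.8 ydir [-0.019 -0.016 -1.   ] F [ 1.3 -0.9  1.5] w 60.1 j [-0.23  0.28  0.02  0.02 -1.33  0.24]
5 rows
[[0.0368,-0.0067,0.026,-0.002,-0.101,0.005,0.085],
[0.0392,-0.0069,0.0221,-0.002,-0.101,0.005,0.085],
[0.0412,-0.0071,0.0181,-0.002,-0.101,0.005,0.085],
[0.0427,-0.0074,0.0138,-0.002,-0.101,0.005,0.085],
[0.0439,-0.0076,0.0095,-0.002,-0.101,0.005,0.085]]
```

play_rows(series=[[0.037,-0.007,0.026,0,-0.1,0.005,0.085],[0.039,-0.007,0.022,0,-0.1,0.005,0.085],[0.041,-0.007,0.018,0,-0.1,0.005,0.085],[0.043,-0.007,0.014,0,-0.1,0.005,0.085],[0.044,-0.007,0.01,0,-0.1,0.005,0.085],[0,0,0,0,0,0,0.085]])

```text
clock: 13.35
position: [331.2, -425.3, 350.6]
ee_rot: [0.189, -0.671, 0.69, -0.197]
contact_force: [-0.2, -0.6, -0.2]
gripper_width: 85.2
```

```bash
cat >> h.py <<'E'
def avg(n,k=8):
    gs=[cam(n) for _ in range(k)];g=gs[0];g["color"]=np.mean([a["color"] for a in gs],0).astype(np.uint8);return g
E
python3 - <<'E'
from h import *
st()
t=avg("top");g=avg("side")
np.save("t1.npy",t["color"]);np.save("s1.npy",g["color"])
cv2.imwrite('pics/c7.png',np.vstack([np.hstack([crop(t,355,237,50,38,8)[:300],crop(t,400,237,50,38,8)[:300]]),np.hstack([crop(g,325,175,50,38,8)[:300],crop(g,325,200,50,38,8)[:300]])]))
E
```

```text
t 13.35 p [ 331.2 -425.3  350.6] xhead -148.4 ydir [ 0.018 -0.022 -1.   ] F [-0.2 -0.6 -0.2] w 85.2 j [-0.6   0.16 -0.01  0.01 -1.37  1.15]
```

View pics/c7.png

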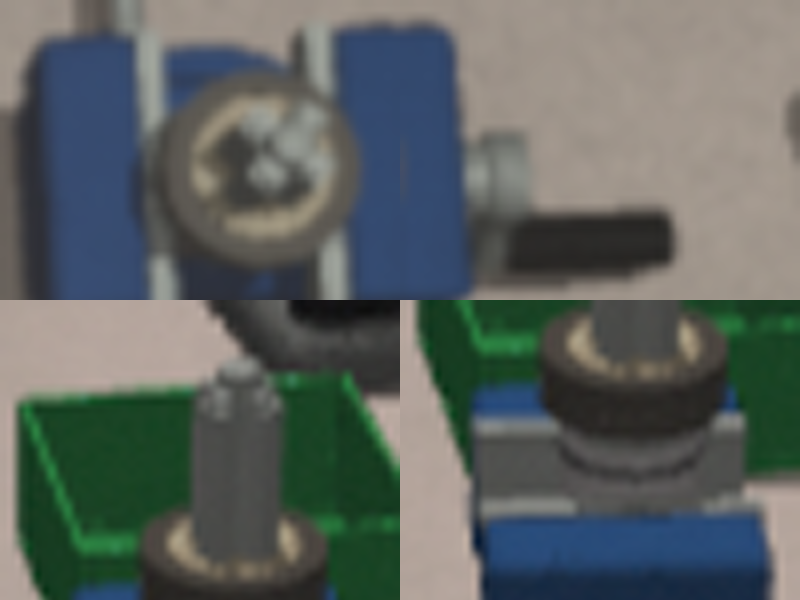

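Run:
```python
from h import *
t=cam("top")
for z in(43,115,127): print(z,ray(t,433.8,266.8,z).round(1),ray(t,414.5,267.3,z).round(1),"init",ray(t,441.25,267.5,43).round(1))
im=np.load("t1.npy").astype(float).mean(2)
print(im[258:282,416:440:3].astype(int))
im=cv2.imread("pics/avg.png").astype(float).mean(2)
print(im[258:282,421:445:3].astype(int))
```

```text
43 [ 523.1 -286.9   43. ] [ 520.5 -231.2   43. ] init [ 521.6 -308.3   43. ]
115 [ 515.7 -269.5  115. ] [ 513.2 -216.7  115. ] init [ 521.6 -308.3   43. ]
127 [ 514.5 -266.7  127. ] [ 512.  -214.3  127. ] init [ 521.6 -308.3   43. ]
[[139 149 152 149 151 150 153 147]
 [140 149 152 150 149 151 153 149]
 [139 149 150 151 148 150 152 152]
 [135 149 148 150 147 147 152 153]
 [121 145 145 145 129 128 150 152]
 [ 90 107 104 104  85  84 142 151]
 [ 55  56  50  49  44  43 134 152]
 [ 41  40  39  39  39  39 120 152]
 [ 41  41  42  42  42  42 107 149]
 [ 42  42  41  42  42  42 105 148]
 [ 41  40  40  40  40  39 106 148]
 [ 39  39  39  39  38  45 121 150]
 [ 41  44  43  48  50  88 139 149]
 [ 65  65  71  74  78 130 147 149]
 [ 84  83 112 120 123 148 148 149]
 [124 124 140 143 144 149 148 149]
 [147 145 149 148 148 149 148 149]
 [149 148 151 150 149 149 150 148]
 [150 149 150 151 150 149 151 149]
 [151 149 148 151 150 150 149 150]
 [150 148 148 151 149 150 148 150]
 [149 148 150 152 148 149 148 151]
 [150 149 150 152 149 148 148 150]
 [150 149 150 150 150 149 148 149]]
[[134 139 148 149 148 144 146 146]
 [131 141 146 148 146 145 147 147]
 [123 142 145 145 147 146 148 147]
 [113 143 144 144 147 147 147 147]
 [101 142 144 144 144 145 143 148]
 [ 87 138 140 132 124 119 115 147]
 [ 72 100 101  90  82  71  68 146]
 [ 58  49  48  45  43  40  40 145]
 [ 50  39  39  39  39  39  38 136]
 [ 47  42  42  42  41  41  40 131]
 [ 48  42  42  41  40  40  39 135]
 [ 45  40  38  39  38  37  36 139]
 [ 40  38  37  37  37  41  46 142]
 [ 46  43  45  47  47  74  94 145]
 [ 65  64  64  66  70 111 131 143]
 [ 82  83  80  84 108 135 144 142]
 [122 123 120 123 135 144 145 144]
 [145 145 143 144 144 146 146 147]
 [146 148 146 146 145 146 147 148]
 [145 147 145 147 146 145 148 147]
 [146 145 144 144 146 145 148 146]
 [147 146 144 144 144 146 148 146]
 [147 147 145 144 144 146 148 148]
 [146 147 144 146 144 143 147 149]]
```

Run:
```python
from h import *
A=cv2.imread("pics/avg.png").astype(np.float32);B=np.load("t1.npy")[:,:,::-1].astype(np.float32)
def shift(box,rng):
    x,y,w,h=box;T=A[y:y+h,x:x+w];S=B[y-3:y+h+3,x-rng[0]:x+w+rng[1]]
    r=cv2.matchTemplate(S,T,cv2.TM_CCOEFF_NORMED);_,m,_,(mx,my)=cv2.minMaxLoc(r)
    c=r[my,mx-1:mx+2];sub=(c[0]-c[2])/(2*(c[0]-2*c[1]+c[2]));return mx+sub-rng[0],my-3,m
print("moving jaw",shift((402,244,14,10),(15,4)),shift((402,262,14,14),(15,4)))
print("hub",shift((417,250,9,14),(15,4)))
print("fixed jaw",shift((360,244,16,30),(5,5)))
print("knob end",shift((430,262,16,14),(15,4)))
print("shaft nose",shift((392,245,14,14),(6,6)))
```

```text
moving jaw (np.float32(-7.6023645), -3, 0.932088315486908) (np.float32(-7.2823725), 0, 0.8568162322044373)
hub (np.float32(-6.8798304), 0, 0.9323658347129822)
fixed jaw (np.float32(-0.26156902), -1, 0.6990634202957153)
knob end (np.float32(-7.04146), -1, 0.9920588135719299)Traceback (most recent call last):
  File "<stdin>", line 11, in <module>
  File "<stdin>", line 6, in shift
IndexError: index 0 is out of bounds for axis 0 with size 0
```

Run:
```python
from h import *
st();T=tool(185)
plan([((522,-275,180),T,55),((522,-272,40),T,55),((522,-271,22),T,55)],step=40,deg=8.5)
```

```text
t 14.2 p [ 334.2 -423.1  348.6] xhead -148.2 ydir [ 0.017 -0.02  -1.   ] F [-1.1  0.6  0.7] w 84.8 j [-0.6   0.16 -0.01  0.01 -1.37  1.15]
13 rows
[[-0.0296,0.0211,-0.0039,-0.003,0.058,-0.001,0.055],
[-0.0294,0.0211,-0.0056,-0.003,0.058,-0.001,0.055],
[-0.029,0.0211,-0.0072,-0.003,0.058,-0.001,0.055],
[-0.0286,0.021,-0.0088,-0.003,0.058,-0.001,0.055],
[-0.028,0.021,-0.0104,-0.003,0.058,-0.001,0.055],
[-0.0274,0.021,-0.012,-0.003,0.058,-0.001,0.055],
[-0.0267,0.021,-0.0135,-0.003,0.058,-0.001,0.055],
[-0.0259,0.0211,-0.015,-0.003,0.058,-0.001,0.055],
[-0.0001,0.035,-0.0007,0,0,0,0.055],
[-0.0001,0.035,-0.0007,0,0,0,0.055],
[-0.0001,0.035,-0.0007,0,0,0,0.055],
[-0.0001,0.035,-0.0007,0,0,0,0.055],
[-0.0001,0.018,-0.001,0,0,0,0.055]]
```

play_rows(series=[[-0.03,0.02,-0.004,0,0.058,0,0.055],[-0.0294,0.021,-0.0056,0,0.058,0,0.055],[-0.029,0.021,-0.0072,0,0.058,0,0.055],[-0.0286,0.021,-0.0088,0,0.058,0,0.055],[-0.028,0.021,-0.0104,0,0.058,0,0.055],[-0.0274,0.021,-0.012,0,0.058,0,0.055],[-0.0267,0.021,-0.0135,0,0.058,0,0.055],[-0.02,0.02,-0.01,0,0.05,0,0.055],[0,0.01,0,0,0,0,0.055],[0,0,0,0,0,0,0.055]])

```text
clock: 15.2
position: [527.3, -281.1, 169.0]
ee_rot: [0.02, -0.697, 0.716, -0.034]
contact_force: [-1.3, -0.8, 1.2]
gripper_width: 54.9
```

Run:
```python
from h import *
st();T=tool(185)
plan([((522,-271,22),T,55)],step=40,deg=8.5)
```

```text
t 15.2 p [ 527.3 -281.1  169. ] xhead -175.6 ydir [ 0.021 -0.026 -0.999] F [-1.3 -0.8  1.2] w 54.9 j [-0.21  0.37 -0.18  0.03 -0.99  0.27]
4 rows
[[0.0018,0.0366,-0.0036,-0.007,-0.003,-0.005,0.055],
[0.0016,0.0367,-0.0034,-0.007,-0.003,-0.005,0.055],
[0.0015,0.0367,-0.0031,-0.007,-0.003,-0.005,0.055],
[0.0013,0.0367,-0.0029,-0.007,-0.003,-0.005,0.055]]
```

play_rows(series=[[0.002,0.037,-0.0036,-0.01,0,-0.01,0.055],[0.002,0.037,-0.0034,-0.01,0,-0.01,0.055],[0.002,0.035,-0.003,-0.007,0,-0.005,0.055],[0.002,0.022,-0.003,0,0,0,0.055],[0.001,0.01,-0.001,0,0,0,0.055]])

```text
clock: 15.7
position: [521.5, -275.1, 31.9]
ee_rot: [0.024, -0.704, 0.709, -0.03]
contact_force: [-0.4, -0.2, 1.0]
gripper_width: 54.9
```

```bash
python3 -c "
from h import *
cg()"
```

```text
t 15.7 p [ 521.5 -275.1   31.9] xhead -175.7 ydir [ 0.009 -0.006 -1.   ] F [-0.4 -0.2  1. ] w 54.9 j [-0.21  0.53 -0.32  0.01 -0.71  0.28]
grip [ 521.4 -275.    50.9] q -145.1 r 42.2 Ft 0.9 Fr -0.6
```

play_rows(series=[[0,0.009,-0.004,-0.006,0,-0.008,0.055],[0,0.002,0,0,0,0,0.02],[0,0,0,0,0,0,0.01],[0,0,0,0,0,0,0.01],[0,0,0,0,0,0,0.01],[0,0,0,0,0,0,0.01]])

```text
clock: 16.3
position: [523.2, -272.6, 23.0]
ee_rot: [0.024, -0.706, 0.707, -0.028]
contact_force: [1.8, -0.4, -5.2]
gripper_width: 20.0
```

```bash
python3 -c "
from h import *
cg();crank(210,7,18)"
```

```text
t 16.3 p [ 523.2 -272.6   23. ] xhead -175.7 ydir [ 0.006 -0.002 -1.   ] F [ 1.8 -0.4 -5.2] w 20.0 j [-0.21  0.55 -0.32  0.   -0.69  0.28]
grip [ 523.1 -272.6   42. ] q -152.7 r 48.9 Ft -4.0 Fr 3.7
[[0.0122,-0.0098,-0.0005,0,0,0,0.01],[0.0085,-0.0131,-0.0005,0,0,0,0.01],[0.0040,-0.0151,-0.0005,0,0,0,0.01],[-0.0008,-0.0156,-0.0005,0,0,0,0.01],[-0.0056,-0.0146,-0.0005,0,0,0,0.01],[-0.0098,-0.0122,-0.0005,0,0,0,0.01],[-0.0131,-0.0085,-0.0005,0,0,0,0.01]]
```

play_rows(series=[[0.0125,-0.009,-0.0005,0,0,0,0.01],[0.009,-0.013,-0.0005,0,0,0,0.01],[0,0,0,0,0,0,0.01],[0,0,0,0,0,0,0.01]])

```text
clock: 16.7
position: [499.8, -273.1, 44.5]
ee_rot: [0.024, -0.706, 0.707, -0.028]
contact_force: [3.4, -1.4, -11.8]
gripper_width: 20.4
```

```bash
python3 -c "
from h import *
cg()"
```

```text
t 16.7 p [ 499.8 -273.1   44.5] xhead -175.8 ydir [ 0.006 -0.001 -1.   ] F [  3.4  -1.4 -11.8] w 20.4 j [-0.22  0.49 -0.36 -0.   -0.72  0.29]
grip [ 499.6 -273.1   63.5] q -115.6 r 50.8 Ft -12.1 Fr 2.0
```

play_rows(series=[[0.006,-0.015,-0.0005,0,0,0,0.01],[0.001,-0.016,-0.0005,0,0,0,0.01],[-0.003,-0.015,-0.0005,0,0,0,0.01],[0,0,0,0,0,0,0.01],[0,0,0,0,0,0,0.01]])

```text
clock: 17.2
position: [495.9, -272.2, 84.3]
ee_rot: [-0.022, 0.707, -0.707, 0.028]
contact_force: [4.0, -5.7, -18.4]
gripper_width: 19.9
```

```bash
python3 -c "
from h import *
cg()"
```

```text
t 17.2 p [ 495.9 -272.2   84.3] xhead -176.0 ydir [ 0.008  0.    -1.   ] F [  4.   -5.7 -18.4] w 19.9 j [-0.22  0.43 -0.33 -0.   -0.8   0.29]
grip [ 495.7 -272.2  103.3] q -70.3 r 52.9 Ft -16.0 Fr -10.0
```

play_rows(series=[[0,0,0,0,0,0,0.01],[0,0,0,0,0,0,0.01],[0,0,0,0,0,0,0.01],[0,0,0,0,0,0,0.01]])

```text
clock: 17.6
position: [494.2, -272.5, 77.8]
ee_rot: [-0.023, 0.707, -0.706, 0.026]
contact_force: [3.8, -2.3, -14.8]
gripper_width: 20.3
```

```bash
python3 -c "
from h import *
cg()"
```

```text
t 17.6 p [ 494.2 -272.5   77.8] xhead -176.1 ydir [ 0.003  0.002 -1.   ] F [  3.8  -2.3 -14.8] w 20.3 j [-0.22  0.44 -0.34 -0.   -0.79  0.29]
grip [ 494.1 -272.5   96.8] q -77.6 r 52.6 Ft -13.6 Fr -6.9
```

play_rows(series=[[0.0008,0.003,0,0,0,0,0.01],[0.0007,0.003,0,0,0,0,0.01],[0.0005,0.003,0,0,0,0,0.01],[0.0003,0.003,0,0,0,0,0.01],[0,0.003,0,0,0,0,0.01],[0,0.003,0,0,0,0,0.01],[0,0,0,0,0,0,0.01]])

```text
clock: 18.3
position: [494.7, -273.0, 57.7]
ee_rot: [-0.022, 0.707, -0.707, 0.028]
contact_force: [3.9, -4.0, -12.8]
gripper_width: 20.2
```

```bash
python3 -c "
from h import *
cg()"
```

```text
t 18.3 p [ 494.7 -273.    57.7] xhead -176.0 ydir [ 0.008  0.001 -1.   ] F [  3.9  -4.  -12.8] w 20.2 j [-0.22  0.47 -0.36 -0.   -0.74  0.29]
grip [ 494.5 -273.    76.7] q -99.8 r 51.7 Ft -13.2 Fr -1.7
```

play_rows(series=[[-0.001,0.006,0,0,0,0,0.01],[-0.002,0.006,0,0,0,0,0.01],[-0.003,0.005,0,0,0,0,0.01],[0,0,0,0,0,0,0.01]])

```text
clock: 18.7
position: [501.8, -273.1, 41.2]
ee_rot: [0.022, -0.706, 0.707, -0.029]
contact_force: [4.5, -2.1, -10.0]
gripper_width: 20.2
```

```bash
python3 -c "
from h import *
cg()"
```

```text
t 18.7 p [ 501.8 -273.1   41.2] xhead -175.9 ydir [ 0.01  -0.001 -1.   ] F [  4.5  -2.1 -10. ] w 20.2 j [-0.22  0.5  -0.36 -0.   -0.71  0.29]
grip [ 501.6 -273.1   60.2] q -120.0 r 50.7 Ft -10.9 Fr 1.1
```

play_rows(series=[[0.006,-0.014,-0.0005,0,0,0,0.01],[0.003,-0.017,-0.0005,0,0,0,0.01],[-0.001,-0.017,-0.0005,0,0,0,0.01],[-0.004,-0.016,-0.0005,0,0,0,0.01],[-0.002,-0.006,0,0,0,0,0.05],[0,0,0,0,0,0,0.05],[0,0,0,0,0,0,0.05]])

```text
clock: 19.4
position: [498.9, -270.7, 103.3]
ee_rot: [-0.02, 0.708, -0.706, 0.026]
contact_force: [0.1, 0.3, -1.0]
gripper_width: 49.9
```

Run:
```python
from h import *
cg();q=R.from_quat(read_state()["ee_rot"])
plan([(read_state()["position"]+[0,-5,100],q,50),((331,-425,340),tool(-150),85)],step=49,deg=8.5)
```

```text
t 19.4 p [ 498.9 -270.7  103.3] xhead -176.3 ydir [ 0.009  0.003 -1.   ] F [ 0.1  0.3 -1. ] w 49.9 j [-0.21  0.41 -0.31 -0.01 -0.85  0.28]
grip [ 498.7 -270.8  122.3] q -51.8 r 59.5 Ft -0.7 Fr -0.7
9 rows
[[-0.0002,-0.0333,0.0016,0,0,0,0.05],
[-0.0002,-0.0333,0.0016,0,0,0,0.05],
[-0.0002,-0.0333,0.0016,0,0,0,0.05],
[0.0293,-0.0231,0.0229,0,-0.076,-0.002,0.085],
[0.031,-0.023,0.0206,0,-0.076,-0.002,0.085],
[0.0326,-0.023,0.0182,0,-0.076,-0.002,0.085],
[0.0339,-0.0229,0.0157,0,-0.076,-0.002,0.085],
[0.035,-0.0229,0.013,0,-0.076,-0.002,0.085],
[0.036,-0.0228,0.0103,0,-0.076,-0.002,0.085]]
```

play_rows(series=[[0,-0.035,0.0016,0,0,0,0.05],[0,-0.035,0.0016,0,0,0,0.05],[0,-0.033,0.0016,0,0,0,0.05],[0.03,-0.023,0.023,0,-0.076,0,0.085],[0.031,-0.023,0.021,0,-0.076,0,0.085],[0.033,-0.023,0.018,0,-0.076,0,0.085],[0.034,-0.023,0.016,0,-0.076,0,0.085],[0.035,-0.023,0.013,0,-0.076,0,0.085],[0.036,-0.01,0.01,0,-0.076,0,0.085]])

```text
clock: 20.3
position: [324.5, -427.9, 345.2]
ee_rot: [0.189, -0.679, 0.682, -0.196]
contact_force: [0.5, -0.5, 0.5]
gripper_width: 85.1
```

Run:
```python
from h import *
st();t=avg("top",4);np.save("t2.npy",t["color"])
A=cv2.imread("pics/avg.png").astype(np.float32);A1=np.load("t1.npy")[:,:,::-1].astype(np.float32);B=t["color"][:,:,::-1].astype(np.float32)
def shift(A,box,l,r_):
    x,y,w,h=box;T=A[y:y+h,x:x+w];S=B[y-6:y+h+4,x-l:x+w+r_]
    r=cv2.matchTemplate(S,T,cv2.TM_CCOEFF_NORMED);_,m,_,(mx,my)=cv2.minMaxLoc(r)
    return mx-l,my-6,round(m,3)
print("vs start: jaw",shift(A,(402,244,14,10),15,4),"hub",shift(A,(417,250,9,14),15,4),"knob",shift(A,(430,262,16,14),15,4))
print("vs t1: jaw",shift(A1,(395,242,20,12),4,4),"hub",shift(A1,(410,250,9,14),4,4),"knob",shift(A1,(423,260,16,14),8,8))
cv2.imwrite('pics/c8.png',crop(t,380,235,60,45,8))
```

```text
t 20.3 p [ 324.5 -427.9  345.2] xhead -148.5 ydir [ 0.011 -0.002 -1.   ] F [ 0.5 -0.5  0.5] w 85.1 j [-0.62  0.17 -0.01 -0.   -1.38  1.17]
vs start: jaw (-8, -3, 0.932) hub (-7, 0, 0.933) knob (-7, -1, 0.992)
vs t1: jaw (0, 0, 1.0) hub (0, 0, 1.0) knob (0, 0, 0.999)
```

View pics/c8.png

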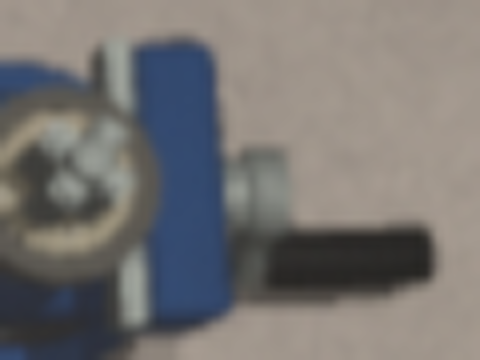

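```bash
cat > fit.py <<'E'
from h import *
from scipy.optimize import minimize
S=4
def pix(g,c,z,rad,pad=0):
    u,v=proj(g,[c[0],c[1],z]);n=int(rad/2.5)+2+pad
    us=np.arange(int(u)-n,int(u)+n+1);vs=np.arange(int(v)-n,int(v)+n+1)
    o=(np.arange(S)+.5)/S-.5
    U=(us[:,None]+o).ravel();V=(vs[:,None]+o).ravel();VV,UU=np.meshgrid(V,U,indexing="ij")
    M=R.from_quat(g["orientation"]).as_matrix()@np.linalg.inv(g["intrinsics"])
    D=np.stack([UU,VV,np.ones_like(UU)],-1)@M.T
    im=g["color"].astype(float)[vs[0]:vs[-1]+1,us[0]:us[-1]+1].mean(2)
    return D,im
def at(g,D,z):
    o=np.array(g["origin"]);return o[:2]+D[...,:2]*((z-o[2])/D[...,2])[...,None]
def bin_(F): 
    h,w,k=F.shape;return F.reshape(h//S,S,w//S,S,k).mean((1,3))
def loc(P,x,y,th):
    c,s=np.cos(th),np.sin(th);d=P-[x,y];return d[...,0]*c+d[...,1]*s,-d[...,0]*s+d[...,1]*c
def cross(u,v,w,l): return ((abs(u)<l)&(abs(v)<w))|((abs(v)<l)&(abs(u)<w))
def normal(u,v,w,l,th):
    sw=abs(u)>abs(v);a=np.where(sw,u,v);b=np.where(sw,v,u)
    tip=abs(abs(a)-l)<abs(abs(b)-w);na=np.where(tip,np.sign(a),0);nb=np.where(tip,0,np.sign(b))
    nu=np.where(sw,na,nb);nv=np.where(sw,nb,na);c,s=np.cos(th),np.sin(th);return nu*c-nv*s,nu*s+nv*c
def hollow(g,D,p,zt,h,r):
    x,y,th=p;u,v=loc(at(g,D,zt),x,y,th);rr=np.hypot(u,v);ins=cross(u,v,6.5,16.5)
    n=12;wall=np.zeros(ins.shape,bool);nx=np.zeros(ins.shape);ny=nx.copy()
    for k in range(1,n+1):
        a,b=loc(at(g,D,zt-h*k/n),x,y,th);out=ins&~wall&~cross(a,b,6.5,16.5);q=normal(a,b,6.5,16.5,th)
        nx[out],ny[out]=q[0][out],q[1][out];wall|=out
    F=np.stack([~ins*1.,(ins&~wall)*1.,wall*1.,nx,ny],-1);return F,(rr<r)*1.
def shaft(g,D,p,zb):
    x,y,th=p;sh=D.shape[:2];done=np.zeros(sh,bool);F=np.zeros(sh+(7,));W=np.zeros(sh,bool)
    for z in np.arange(253,zb-.1,-2.):
        a,b=loc(at(g,D,z),x,y,th);i=(np.hypot(a,b)<7.5) if z>245 else cross(a,b,5,15);i&=~done
        if z==253: F[i,0]=1
        elif z==245: F[i,1]=1
        elif z>245: F[i,2]=1
        else:
            q=normal(a,b,5,15,th);F[i,3]=1;F[i,4]=q[0][i];F[i,5]=q[1][i]
        done|=i
    F[~done,6]=1;return F,done
def score(F,W,im,full=False):
    F=bin_(F);W=bin_(W[...,None])[...,0];m=W>.6;A=F[m];y=im[m]
    c,*_=np.linalg.lstsq(A,y,rcond=None);return np.mean((A@c-y)**2)
def solve(f,x0,angs=np.radians(np.arange(0,90,6))):
    c=sorted((f([x0[0],x0[1],a]),a) for a in angs)[:3]
    best=None
    for _,a in c:
        s=minimize(f,[x0[0],x0[1],a],method="Nelder-Mead",options=dict(initial_simplex=[[x0[0],x0[1],a-.05],[x0[0]+1.5,x0[1],a],[x0[0],x0[1]+1.5,a],[x0[0]-1,x0[1]-1,a+.06]],xatol=.02,fatol=.01,maxiter=120))
        print("  cand",s.x[:2].round(1),(np.degrees(s.x[2])%90).round(1),round(s.fun,2))
        if best is None or s.fun<best.fun:best=s
    return best.x
E
cat > fitall.py <<'E'
from fit import *
g=avg("top",6)
for n,c,zt,h,r in(("rollerA",(671,159),32,22,21),("rollerB",(477.5,154),32,22,21),("collar",(480,357),16,16,19)):
    # centre by colour ring first
    D,im=pix(g,c,zt,r+6)
    def f(p):
        F,W=hollow(g,D,p,zt,h,r);return score(F,W,im)
    print(n);print(solve(f,c))
E
python3 fitall.py
python3 - <<'E'
from fit import *
g=cam("top");g["color"]=np.load("t2.npy")
D,im=pix(g,(530,-132),220,24,3)
def f(p):
    F,done=shaft(g,D,p,188);u,v=loc(at(g,D,187),p[0],p[1],0);W=done*1.
    return score(F,W,im)+0
# silhouette-aware: weight region fixed
def f2(p):
    F,done=shaft(g,D,p,188);P=at(g,D,220);W=(np.hypot(P[...,0]-532,P[...,1]+131)<22)*1.
    a,b=loc(at(g,D,187),p[0],p[1],p[2]);F=np.concatenate([F,((~done)&(cross(a,b,6.5,16.5)|False))[...,None]*1.,((~done)&(np.hypot(a,b)>23))[...,None]*1.],-1)
    return score(F,W,im)
print("shaft");print(solve(f2,(531,-132)))
print("green bin",ray(g,488,266.5,70))
E
```

```text
rollerA
  cand [673.9 161.9] 86.3 87.1
  cand [673.9 162.1] 86.6 89.9
  cand [673.9 162.2] 87.3 91.24
[ 6.73942452e+02  1.61878546e+02 -6.37896406e-02]
rollerB
  cand [480.4 156.1] 51.5 54.39
  cand [480.4 156.1] 51.6 53.51
  cand [479.9 156.2] 52.3 52.49
[479.93824878 156.19418906   0.91248005]
collar
  cand [480.8 358.1] 53.1 85.07
  cand [482.3 357.9] 56.7 77.64
  cand [481.9 357.7] 57.0 78.49
[482.26713792 357.91261679   0.9901254 ]
shaft
  cand [ 530.1 -131.9] 54.3 150.38
  cand [ 530.3 -131.8] 54.3 150.94
  cand [ 530.2 -131.9] 55.0 148.91
[ 530.19882608 -131.86897459    0.95936981]
green bin [ 524.54706095 -434.11004963   70.        ]
```

Run:
```python
from h import *
st();T=tool(-104,-55);y=T.as_matrix()[:,1];print(y)
P=np.array([530.2,-131.9,180]);np.save("P.npy",P)
plan([((500,-330,370),tool(-120,-25),85),(P-140*y+[0,0,60],T,85),(P-90*y,T,85)],step=48,deg=8.4)
```

```text
t 20.85 p [ 326.2 -426.2  341. ] xhead -148.6 ydir [ 0.006  0.002 -1.   ] F [ 0.1 -0.  -0.1] w 85.1 j [-0.62  0.17 -0.01 -0.01 -1.38  1.17]
[-0.79481973  0.19817082 -0.57357644]
13 rows
[[-0.0397,-0.0055,0.0017,-0.086,-0.098,-0.023,0.085],
[-0.0393,-0.0067,0.005,-0.086,-0.098,-0.023,0.085],
[-0.0384,-0.0082,0.0082,-0.086,-0.098,-0.023,0.085],
[-0.0373,-0.0099,0.0111,-0.086,-0.098,-0.023,0.085],
[-0.0358,-0.0118,0.0138,-0.086,-0.098,-0.023,0.085],
[-0.0437,0.0059,0.011,-0.104,-0.043,-0.036,0.085],
[-0.0433,0.003,0.0133,-0.104,-0.043,-0.036,0.085],
[-0.0427,-0,0.0153,-0.104,-0.043,-0.036,0.085],
[-0.042,-0.0033,0.017,-0.104,-0.043,-0.036,0.085],
[-0.041,-0.0066,0.0183,-0.104,-0.043,-0.036,0.085],
[0,0.0281,0.0164,0,0,0,0.085],
[0,0.0281,0.0164,0,0,0,0.085],
[0,0.0281,0.0164,0,0,0,0.085]]
```

play_rows(series=[[-0.04,-0.0055,0.002,-0.086,-0.098,-0.023,0.085],[-0.039,-0.007,0.005,-0.086,-0.098,-0.023,0.085],[-0.038,-0.008,0.008,-0.086,-0.098,-0.023,0.085],[-0.037,-0.01,0.011,-0.086,-0.098,-0.023,0.085],[-0.036,-0.012,0.014,-0.086,-0.098,-0.023,0.085],[-0.044,0.006,0.011,-0.104,-0.043,-0.036,0.085],[-0.043,0.003,0.013,-0.104,-0.043,-0.036,0.085],[-0.043,0,0.015,-0.104,-0.043,-0.036,0.085],[-0.042,-0.003,0.017,-0.104,-0.043,-0.036,0.085],[-0.04,-0.006,0.018,-0.104,-0.043,-0.036,0.085]])

```text
clock: 21.85
position: [642.2, -146.7, 322.5]
ee_rot: [-0.598, 0.748, -0.223, 0.181]
contact_force: [0.7, -0.0, 0.3]
gripper_width: 85.1
```

Run:
```python
from h import *
st();T=tool(-104,-55);y=T.as_matrix()[:,1];P=np.load("P.npy")
plan([(P-100*y,T,85,3),(P-30*y,T,85)],step=35,deg=8.4)
```

```text
t 21.85 p [ 642.2 -146.7  322.5] xhead -102.6 ydir [-0.814  0.184 -0.55 ] F [ 0.7 -0.   0.3] w 85.1 j [-0.06  0.98  1.13 -0.32 -2.68  1.2 ]
6 rows
[[0.0041,0.0241,0.0181,0.009,0.006,0.006,0.085],
[0.0041,0.0243,0.0179,0.009,0.006,0.006,0.085],
[0.0042,0.0244,0.0177,0.009,0.006,0.006,0.085],
[0,0.0233,-0,0,0,0,0.085],
[0,0.0233,-0,0,0,0,0.085],
[0,0.0233,-0,0,0,0,0.085]]
```

play_rows(series=[[0.004,0.024,0.018,0.009,0.006,0.006,0.085],[0.004,0.024,0.018,0.009,0.006,0.006,0.085],[0.004,0.024,0.018,0.009,0.006,0.006,0.085],[0,0.02,0,0,0,0,0.085],[0,0.02,0,0,0,0,0.085],[0,0.01,0,0,0,0,0.085],[0,0,0,0,0,0,0.085]])

```text
clock: 22.55
position: [579.6, -127.1, 169.5]
ee_rot: [-0.598, 0.75, -0.222, 0.176]
contact_force: [-0.1, 0.4, -0.4]
gripper_width: 85.0
```

Run:
```python
from h import *
st();T=tool(-104,-55);y=T.as_matrix()[:,1];P=np.load("P.npy")
plan([(P+14*y,T,85)],step=22,deg=8.4)
```

```text
t 22.55 p [ 579.6 -127.1  169.5] xhead -102.8 ydir [-0.819  0.185 -0.543] F [-0.1  0.4 -0.4] w 85.0 j [-0.03  0.91  0.55 -0.2  -2.19  1.35]
3 rows
[[0.0051,0.016,-0.0113,0.012,0.003,0.006,0.085],
[0.0053,0.0158,-0.0114,0.012,0.003,0.006,0.085],
[0.0054,0.0156,-0.0116,0.012,0.003,0.006,0.085]]
```

play_rows(series=[[0.004,0.006,-0.018,0.012,0.003,0.006,0.085],[0.006,0.016,-0.012,0.012,0.003,0.006,0.085],[0.006,0.016,-0.01,0.012,0.003,0.006,0.085],[0,0.01,-0.004,0,0,0,0.085],[0,0,0,0,0,0,0.085]])

```text
clock: 23.05
position: [514.8, -126.7, 178.4]
ee_rot: [-0.588, 0.75, -0.238, 0.186]
contact_force: [0.7, -0.1, 0.3]
gripper_width: 85.1
```

Run:
```python
from h import *
st();T=tool(-104,-55);y=T.as_matrix()[:,1];P=np.load("P.npy")
plan([(P+14*y,T,85)],step=22,deg=8.4)
```

```text
t 23.05 p [ 514.8 -126.7  178.4] xhead -103.8 ydir [-0.795  0.194 -0.575] F [ 0.7 -0.1  0.3] w 85.1 j [-0.04  0.77  0.31 -0.19 -2.05  1.36]
1 rows
[[0.0014,-0.0001,0.008,-0.002,0.001,0.004,0.085]]
```

play_rows(series=[[0.001,0,0.007,-0.002,0,0.003,0.085],[0,0,0,0,0,0,0.05],[0,0,0,0,0,0,0.05],[0,0,0,0,0,0,0.05],[0,0,0,0,0,0,0.05],[0,-0.011,-0.0164,0,0,0,0.05],[0,-0.011,-0.0164,0,0,0,0.05],[0,0,0,0,0,0,0.05]])

```text
clock: 23.85
position: [521.9, -128.6, 210.8]
ee_rot: [-0.588, 0.751, -0.237, 0.185]
contact_force: [0.0, 0.1, -1.4]
gripper_width: 62.7
```

Run:
```python
from h import *
st();T=tool(-104,-55);y=T.as_matrix()[:,1];P=np.load("P.npy")
p=read_state()["position"]
plan([(p+[0,0,100],T,50)],step=18,deg=8.4)
```

```text
t 23.85 p [ 521.9 -128.6  210.8] xhead -103.9 ydir [-0.795  0.196 -0.574] F [ 0.   0.1 -1.4] w 62.7 j [-0.04  0.76  0.36 -0.19 -2.12  1.35]
6 rows
[[0,-0.0096,-0.0136,-0,0,0,0.05],
[0,-0.0096,-0.0136,-0,0,0,0.05],
[0,-0.0096,-0.0136,-0,0,0,0.05],
[0,-0.0096,-0.0136,-0,0,0,0.05],
[0,-0.0096,-0.0137,-0,0,0,0.05],
[0,-0.0096,-0.0137,-0,0,0,0.05]]
```

play_rows(series=[[0,-0.0096,-0.0136,0,0,0,0.05],[0,-0.0096,-0.0136,0,0,0,0.05],[0,-0.0096,-0.0136,0,0,0,0.05],[0,-0.0096,-0.0136,0,0,0,0.05],[0,-0.0096,-0.0136,0,0,0,0.05],[0,-0.0096,-0.0136,0,0,0,0.05]])

```text
clock: 24.45
position: [522.4, -127.6, 306.5]
ee_rot: [-0.587, 0.753, -0.234, 0.183]
contact_force: [0.3, 0.5, -0.7]
gripper_width: 63.0
```

Run:
```python
from h import *
st();T=tool(-129,-40);y=T.as_matrix()[:,1]
P=np.array([522,-430,0.])
plan([(P+14*y+[0,0,250],T,50),(P+14*y+[0,0,105],T,50)],step=45,deg=8.4)
```

```text
t 24.45 p [ 522.4 -127.6  306.5] xhead -104.1 ydir [-0.799  0.201 -0.568] F [ 0.3  0.5 -0.7] w 63.0 j [-0.04  0.69  0.49 -0.23 -2.31  1.3 ]
11 rows
[[0.0414,-0.0022,0.0131,0.038,0.042,0.046,0.05],
[0.0407,-0.0036,0.015,0.038,0.042,0.046,0.05],
[0.0398,-0.0048,0.0168,0.038,0.042,0.046,0.05],
[0.0388,-0.006,0.0187,0.038,0.042,0.046,0.05],
[0.0377,-0.007,0.0205,0.038,0.042,0.046,0.05],
[0.0364,-0.0079,0.0224,0.038,0.042,0.046,0.05],
[0.0351,-0.0086,0.0242,0.038,0.042,0.046,0.05],
[0,0.0278,0.0233,0,0,0,0.05],
[0,0.0278,0.0233,0,0,0,0.05],
[0,0.0278,0.0233,0,0,0,0.05],
[0,0.0278,0.0233,0,0,0,0.05]]
```

play_rows(series=[[0.0414,-0.002,0.013,0.038,0.042,0.046,0.05],[0.0407,-0.0036,0.015,0.038,0.042,0.046,0.05],[0.04,-0.005,0.017,0.038,0.042,0.046,0.05],[0.039,-0.006,0.019,0.038,0.042,0.046,0.05],[0.038,-0.007,0.02,0.038,0.042,0.046,0.05],[0.036,-0.008,0.022,0.038,0.042,0.046,0.05],[0.03,-0.008,0.02,0.038,0.042,0.046,0.05],[0,0.01,0.008,0,0,0,0.05]])

```text
clock: 25.25
position: [517.6, -427.0, 225.3]
ee_rot: [-0.382, 0.817, -0.389, 0.187]
contact_force: [-0.2, -0.3, -0.6]
gripper_width: 62.9
```

Run:
```python
from h import *
st();T=tool(-129,-40);y=T.as_matrix()[:,1]
P=np.array([522,-430,0.])
plan([(P+14*y+[0,0,105],T,50)],step=30,deg=8.4)
t=cam("top");cv2.imwrite('pics/c9.png',np.hstack([crop(t,360,210,160,120,3)[:,:400],crop(cam("side"),280,130,133,120,3)]))
```

```text
t 25.25 p [ 517.6 -427.   225.3] xhead -129.7 ydir [-0.479  0.406 -0.778] F [-0.2 -0.3 -0.6] w 62.9 j [-0.51  0.86  0.74 -0.14 -2.12  1.36]
5 rows
[[0.0002,0.0209,0.0159,-0.004,-0.001,-0.003,0.05],
[0.0001,0.0208,0.016,-0.004,-0.001,-0.003,0.05],
[0.0001,0.0207,0.016,-0.004,-0.001,-0.003,0.05],
[0,0.0207,0.0161,-0.004,-0.001,-0.003,0.05],
[-0,0.0206,0.0162,-0.004,-0.001,-0.003,0.05]]
```

View pics/c9.png

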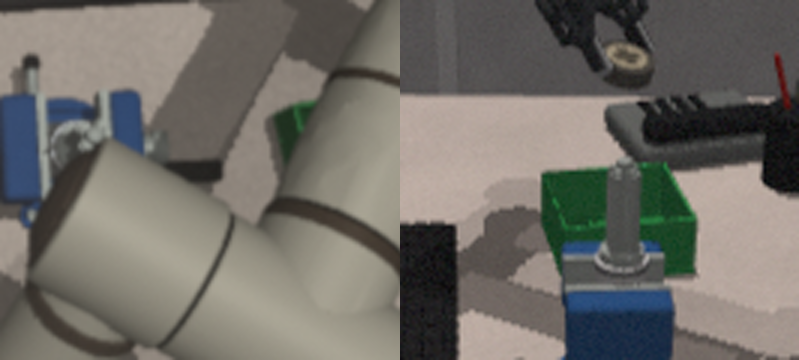

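play_rows(series=[[0,0.021,0.016,-0.004,0,-0.003,0.05],[0,0.021,0.016,-0.004,0,-0.003,0.05],[0,0.021,0.016,-0.004,0,-0.003,0.05],[0,0.02,0.016,0,0,0,0.05],[0,0.01,0.008,0,0,0,0.05],[0,0,0,0,0,0,0.085],[0,0,0,0,0,0,0.085],[0,0,0,0,0,0,0.085],[0,-0.025,-0.03,0,0,0,0.085],[0,-0.03,-0.035,0,0,0,0.085]])

```text
clock: 26.35
position: [509.5, -399.2, 186.7]
ee_rot: [-0.398, 0.817, -0.375, 0.184]
contact_force: [0.5, 0.3, 0.2]
gripper_width: 84.9
```

Run:
```python
from h import *
st()
# next: roller B at (480,156), go vertical above
T=tool(-109)
plan([((420,-300,330),tool(-120,-20),85),((430,0,380),tool(-110),85),((480,156,150),tool(-90),85)],step=48,deg=8.4)
t=cam("side");cv2.imwrite('pics/c10.png',np.hstack([crop(t,320,160,80,60,5)]))
```

```text
t 26.35 p [ 509.5 -399.2  186.7] xhead -128.0 ydir [-0.512  0.403 -0.759] F [0.5 0.3 0.2] w 84.9 j [-0.48  0.84  0.6  -0.14 -2.02  1.37]
18 rows
[[-0.0047,-0.0046,-0.0386,0.072,-0.024,-0.015,0.085],
[-0.0055,-0.0074,-0.0381,0.072,-0.024,-0.015,0.085],
[-0.0063,-0.0102,-0.0373,0.072,-0.024,-0.015,0.085],
[-0.007,-0.013,-0.0363,0.072,-0.024,-0.015,0.085],
[-0.0077,-0.0157,-0.0351,0.072,-0.024,-0.015,0.085],
[-0.0378,0.0002,-0.0214,0.05,-0.025,-0.004,0.085],
[-0.0383,-0.001,-0.0205,0.05,-0.025,-0.004,0.085],
[-0.0388,-0.0022,-0.0194,0.05,-0.025,-0.004,0.085],
[-0.0393,-0.0033,-0.0183,0.05,-0.025,-0.004,0.085],
[-0.0397,-0.0043,-0.0172,0.05,-0.025,-0.004,0.085],
[-0.0401,-0.0053,-0.0159,0.05,-0.025,-0.004,0.085],
[-0.0404,-0.0063,-0.0147,0.05,-0.025,-0.004,0.085],
[-0.0273,0.0383,-0.0011,-0,-0.058,-0,0.085],
[-0.0273,0.0383,0.0005,-0,-0.058,-0,0.085],
[-0.0272,0.0383,0.0021,-0,-0.058,-0,0.085],
[-0.0271,0.0383,0.0037,-0,-0.058,-0,0.085],
[-0.0268,0.0383,0.0053,-0,-0.058,-0,0.085],
[-0.0264,0.0383,0.0068,-0,-0.058,-0,0.085]]
```

View pics/c10.png

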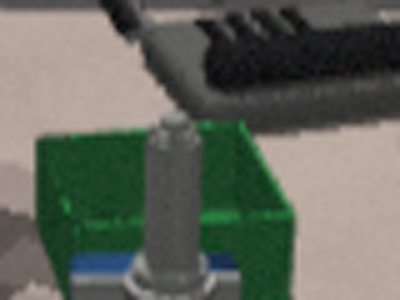

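play_rows(series=[[-0.005,-0.005,-0.039,0.072,-0.024,-0.015,0.085],[-0.0055,-0.0074,-0.038,0.072,-0.024,-0.015,0.085],[-0.006,-0.01,-0.037,0.072,-0.024,-0.015,0.085],[-0.007,-0.013,-0.036,0.072,-0.024,-0.015,0.085],[-0.008,-0.016,-0.035,0.072,-0.024,-0.015,0.085],[-0.038,0,-0.021,0.05,-0.025,-0.004,0.085],[-0.038,-0.001,-0.02,0.05,-0.025,-0.004,0.085],[-0.039,-0.002,-0.019,0.05,-0.025,-0.004,0.085],[-0.039,-0.003,-0.018,0.05,-0.025,-0.004,0.085],[-0.04,-0.004,-0.017,0.05,-0.025,-0.004,0.085]])

```text
clock: 27.4
position: [426.0, -84.1, 378.7]
ee_rot: [-0.398, 0.603, -0.574, 0.386]
contact_force: [1.3, -0.1, 0.7]
gripper_width: 85.1
```

Run:
```python
from h import *
st()
plan([((478,100,330),tool(-90),85),((480,156,110),tool(-90),85)],step=47,deg=8.4)
```

```text
t 27.4 p [426.  -84.1 378.7] xhead -112.7 ydir [-0.037  0.024 -0.999] F [ 1.3 -0.1  0.7] w 85.1 j [ 0.16 -0.   -0.11 -0.03 -1.5   1.02]
10 rows
[[-0.0379,0.0102,-0.0041,0.008,-0.079,-0.003,0.085],
[-0.0382,0.0101,-0.0012,0.008,-0.079,-0.003,0.085],
[-0.0382,0.01,0.0017,0.008,-0.079,-0.003,0.085],
[-0.0379,0.0099,0.0046,0.008,-0.079,-0.003,0.085],
[-0.0375,0.0098,0.0075,0.008,-0.079,-0.003,0.085],
[-0.0112,0.044,0.0004,0,0,0,0.085],
[-0.0112,0.044,0.0004,0,0,0,0.085],
[-0.0112,0.044,0.0004,0,0,0,0.085],
[-0.0112,0.044,0.0004,0,0,0,0.085],
[-0.0112,0.044,0.0004,0,0,0,0.085]]
```

play_rows(series=[[-0.038,0.01,-0.004,0.008,-0.079,-0.003,0.085],[-0.038,0.01,-0.001,0.008,-0.079,-0.003,0.085],[-0.038,0.01,0.002,0.008,-0.079,-0.003,0.085],[-0.038,0.01,0.005,0.008,-0.079,-0.003,0.085],[-0.0375,0.01,0.0075,0.008,-0.079,-0.003,0.085],[-0.011,0.044,0,0,0,0,0.085],[-0.011,0.044,0,0,0,0,0.085],[-0.011,0.044,0,0,0,0,0.085],[-0.011,0.04,0,0,0,0,0.085],[-0.008,0.03,0,0,0,0,0.085]])

```text
clock: 28.4
position: [490.7, 171.9, 153.9]
ee_rot: [-0.484, 0.483, -0.502, 0.529]
contact_force: [0.5, 0.3, -0.1]
gripper_width: 84.9
```

Run:
```python
from h import *
st()
plan([((480,156,45),tool(-90),85)],step=47,deg=8.4)
t=avg("top",3);cv2.imwrite('pics/c11.png',crop(t,370,220,160,120,5));np.save("t3.npy",t["color"])
```

```text
t 28.4 p [490.7 171.9 153.9] xhead -88.3 ydir [ 0.064  0.027 -0.998] F [ 0.5  0.3 -0.1] w 84.9 j [ 0.66  0.25 -0.42  0.02 -0.84  0.92]
3 rows
[[0.0061,0.0358,-0.0061,-0.021,0.009,-0.009,0.085],
[0.0058,0.036,-0.0052,-0.021,0.009,-0.009,0.085],
[0.0056,0.0362,-0.0044,-0.021,0.009,-0.009,0.085]]
```

View pics/c11.png

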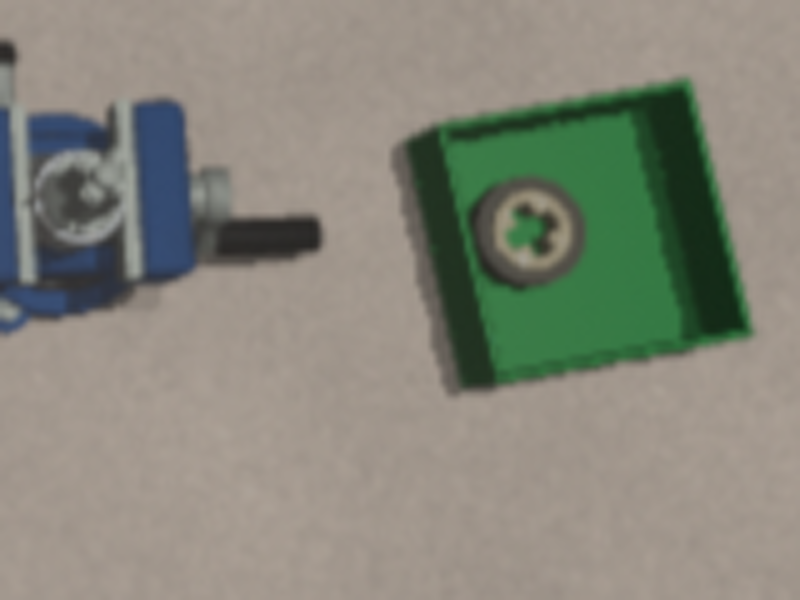

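play_rows(series=[[0.0065,0.036,-0.006,-0.03,0.01,-0.02,0.085],[0.006,0.036,-0.005,-0.025,0.01,-0.01,0.085],[0.006,0.03,-0.005,-0.015,0.009,-0.01,0.085],[0,0.005,0,0,0,0,0.085]])

```text
clock: 28.95
position: [488.8, 157.5, 58.4]
ee_rot: [0.497, -0.495, 0.505, -0.503]
contact_force: [-1.6, -0.1, 0.0]
gripper_width: 84.9
```

Run:
```python
from fit import *
st();plan([((480,156,15),tool(-90),85)],step=47,deg=8.4)
g=cam("top");g["color"]=np.load("t3.npy")
D,im=pix(g,(530,-131),210,24,4)
P=at(g,D,210);W=(np.hypot(P[...,0]-531,P[...,1]+131)<26)*1.
def f2(p):
    F,done=shaft(g,D,p,165);a,b=loc(at(g,D,165),p[0],p[1],p[2])
    F=np.concatenate([F,((~done)&(np.hypot(a,b)>21))[...,None]*1.],-1)
    return score(F,W,im)
print("shaft");print(solve(f2,(530.2,-131.5)))
```

```text
t 28.95 p [488.8 157.5  58.4] xhead -90.0 ydir [ 0.016 -0.003 -1.   ] F [-1.6 -0.1  0. ] w 84.9 j [ 0.64  0.39 -0.5   0.02 -0.67  0.92]
1 rows
[[0.0014,0.0432,-0.0095,-0.016,0.001,0.003,0.085]]
shaft
  cand [ 530.  -132.1] 53.9 539.85
  cand [ 530.2 -132.1] 54.6 547.74
  cand [ 529.8 -132.9] 50.5 544.77
[ 530.04142876 -132.10864414    0.94155477]
```

play_rows(series=[[0.0015,0.004,-0.009,-0.016,0,0.003,0.085],[0,0.018,-0.001,0,0,0,0.085],[0,0.014,0,0,0,0,0.085],[0,0.003,0,0,0,0,0.085],[0,0,0,0,0,0,0.085]])

```text
clock: 29.5
position: [487.2, 161.9, 31.4]
ee_rot: [-0.491, 0.497, -0.5, 0.511]
contact_force: [0.4, 0.6, 0.5]
gripper_width: 84.9
```

Run:
```python
from h import *
st();plan([((480,156,15),tool(-90),85)],step=47,deg=8.4)
```

```text
t 29.5 p [487.2 161.9  31.4] xhead -89.7 ydir [ 0.022  0.016 -1.   ] F [0.4 0.6 0.5] w 84.9 j [ 0.64  0.43 -0.52  0.   -0.59  0.94]
1 rows
[[0.0061,0.0162,-0.0076,-0.022,0.004,-0.016,0.085]]
```

play_rows(series=[[0.006,0.008,-0.0076,-0.022,0.004,-0.016,0.085],[0.003,0.008,-0.004,-0.01,0.002,-0.008,0.085],[0.0015,0.005,-0.002,-0.005,0,-0.004,0.085],[0,0.002,0,0,0,0,0.085]])

```text
clock: 29.9
position: [474.3, 151.8, 9.9]
ee_rot: [0.505, -0.501, 0.5, -0.494]
contact_force: [-0.4, -0.8, -0.5]
gripper_width: 85.0
```

Run:
```python
from h import *
st();plan([((480,156,15),tool(-90),85)],step=47,deg=8.4)
```

```text
t 29.9 p [474.3 151.8   9.9] xhead -90.1 ydir [-0.013 -0.01  -1.   ] F [-0.4 -0.8 -0.5] w 85.0 j [ 0.64  0.47 -0.55  0.   -0.57  0.93]
1 rows
[[-0.0041,-0.0052,0.0056,0.013,-0.002,0.01,0.085]]
```

play_rows(series=[[-0.002,-0.0026,0.003,0.007,-0.001,0.005,0.085],[-0.002,-0.0026,0.0028,0.006,-0.001,0.005,0.085],[0,0,0,0,0,0,0.05],[0,0,0,0,0,0,0.05],[0,0,0,0,0,0,0.05],[0,0,0,0,0,0,0.05]])

```text
clock: 30.5
position: [480.9, 156.4, 16.3]
ee_rot: [-0.5, 0.499, -0.5, 0.501]
contact_force: [1.0, -0.3, -2.0]
gripper_width: 62.7
```

Run:
```python
from h import *
st();p=read_state()["position"];q=R.from_quat(read_state()["ee_rot"])
plan([(p+[0,0,60],q,50),((460,90,330),tool(-87.4),50),((530,-132,330),tool(-87.4),50)],step=46,deg=8.4)
```

```text
t 30.5 p [480.9 156.4  16.3] xhead -90.0 ydir [ 0.001  0.    -1.   ] F [ 1.  -0.3 -2. ] w 62.7 j [ 0.64  0.46 -0.54  0.   -0.58  0.93]
14 rows
[[-0,-0.03,0,0,0,0,0.05],
[-0,-0.03,0,0,0,0,0.05],
[0.0111,-0.0423,-0.0034,-0,-0.007,-0,0.05],
[0.011,-0.0423,-0.0035,-0,-0.007,-0,0.05],
[0.011,-0.0423,-0.0036,-0,-0.007,-0,0.05],
[0.011,-0.0423,-0.0037,-0,-0.007,-0,0.05],
[0.011,-0.0423,-0.0038,-0,-0.007,-0,0.05],
[0.0109,-0.0423,-0.0039,-0,-0.007,-0,0.05],
[0.0375,0,0.01,0,0,0,0.05],
[0.0375,0,0.01,0,0,0,0.05],
[0.0375,0,0.01,0,0,0,0.05],
[0.0375,0,0.01,0,0,0,0.05],
[0.0375,0,0.01,0,0,0,0.05],
[0.0375,0,0.01,0,0,0,0.05]]
```

play_rows(series=[[0,-0.03,0,0,0,0,0.05],[0,-0.03,0,0,0,0,0.05],[0.011,-0.042,-0.0034,0,-0.007,0,0.05],[0.011,-0.042,-0.0035,0,-0.007,0,0.05],[0.011,-0.042,-0.0036,0,-0.007,0,0.05],[0.011,-0.042,-0.0037,0,-0.007,0,0.05],[0.011,-0.042,-0.0038,0,-0.007,0,0.05],[0.011,-0.042,-0.004,0,-0.007,0,0.05],[0.037,0,0.01,0,0,0,0.05],[0.037,0,0.01,0,0,0,0.05]])

```text
clock: 31.5
position: [480.9, 15.0, 339.4]
ee_rot: [0.514, -0.487, 0.487, -0.512]
contact_force: [0.5, 0.0, -1.3]
gripper_width: 62.1
```

Run:
```python
from h import *
st()
plan([((530.9,-132,290),tool(-87.4),50)],step=40,deg=8.4)
```

```text
t 31.5 p [480.9  15.  339.4] xhead -87.0 ydir [-0.001 -0.003 -1.   ] F [ 0.5  0.  -1.3] w 62.1 j [ 0.37  0.07 -0.13  0.   -1.36  1.25]
5 rows
[[0.0298,0.0099,0.0085,0,0.001,0.001,0.05],
[0.0298,0.0099,0.0085,0,0.001,0.001,0.05],
[0.0298,0.0099,0.0086,0,0.001,0.001,0.05],
[0.0298,0.0099,0.0086,0,0.001,0.001,0.05],
[0.0298,0.0099,0.0086,0,0.001,0.001,0.05]]
```

play_rows(series=[[0.03,0.008,0.0085,0,0.001,0,0.05],[0.03,0.008,0.0085,0,0.001,0,0.05],[0.03,0.008,0.0085,0,0.001,0,0.05],[0.03,0.008,0.0085,0,0.001,0,0.05],[0.018,0.006,0.005,0,0.001,0,0.05],[0.008,0.003,0.003,0,0,0,0.05],[0.003,0.002,0.001,0,0,0,0.05]])

```text
clock: 32.2
position: [531.1, -140.6, 293.0]
ee_rot: [0.511, -0.491, 0.489, -0.51]
contact_force: [-0.0, -0.2, -1.0]
gripper_width: 62.6
```

Run:
```python
from h import *
st()
plan([((530.9,-132,275),tool(-87.4),50)],step=40,deg=8.4)
```

```text
t 32.2 p [ 531.1 -140.6  293. ] xhead -87.7 ydir [-0.003  0.001 -1.   ] F [-0.  -0.2 -1. ] w 62.6 j [ 0.04  0.22 -0.07 -0.   -1.28  1.58]
1 rows
[[-0.0086,0.0181,0.0002,0.003,-0.004,-0.001,0.05]]
```

play_rows(series=[[-0.0045,0.006,0,0.003,0.003,0,0.05],[-0.004,0.006,0,0,0.002,0,0.05],[0,0.003,0,0,0,0,0.05]])

```text
clock: 32.5
position: [530.3, -129.8, 277.0]
ee_rot: [-0.509, 0.491, -0.49, 0.51]
contact_force: [0.1, 0.5, -0.8]
gripper_width: 62.6
```

Run:
```python
from h import *
st()
plan([((530.9,-132,250),tool(-87.4),50)],step=40,deg=8.4)
```

```text
t 32.5 p [ 530.3 -129.8  277. ] xhead -87.9 ydir [-0.     0.002 -1.   ] F [ 0.1  0.5 -0.8] w 62.6 j [ 0.06  0.22 -0.11 -0.   -1.24  1.55]
1 rows
[[0.0022,0.027,0.0005,-0,-0.008,-0.002,0.05]]
```

play_rows(series=[[0.0022,0.002,0.0005,0,-0.008,0,0.05],[0,0.006,0,0,0,0,0.05],[0,0.007,0,0,0,0,0.05],[0,0.007,0,0,0,0,0.05],[0,0.007,0,0,0,0,0.05],[0,0.007,0,0,0,0,0.05],[0,0.007,0,0,0,0,0.05]])

```text
clock: 33.2
position: [531.1, -130.2, 231.5]
ee_rot: [-0.511, 0.488, -0.488, 0.513]
contact_force: [0.7, 0.5, -1.5]
gripper_width: 62.3
```

Run:
```python
from h import *
st()
```

```text
t 33.2 p [ 531.1 -130.2  231.5] xhead -87.2 ydir [ 0.002  0.002 -1.   ] F [ 0.7  0.5 -1.5] w 62.3 j [ 0.06  0.25 -0.19 -0.   -1.13  1.57]
```

play_rows(series=[[0,0.008,0,0,0,0,0.05],[0,0.009,0,0,0,0,0.05],[0,0.009,0,0,0,0,0.05],[0,0.008,0,0,0,0,0.05],[0,0.004,0,0,0,0,0.05],[0,0,0,0,0,0,0.085],[0,0,0,0,0,0,0.085],[0,0,0,0,0,0,0.085]])

```text
clock: 34.0
position: [531.2, -130.4, 189.2]
ee_rot: [-0.512, 0.488, -0.488, 0.513]
contact_force: [-0.1, -0.3, -0.6]
gripper_width: 84.9
```

Run:
```python
from h import *
st()
t=cam("side");cv2.imwrite('pics/c12.png',np.hstack([crop(t,320,160,80,60,5)]))
```

```text
t 34.0 p [ 531.2 -130.4  189.2] xhead -87.2 ydir [ 0.001  0.001 -1.   ] F [-0.1 -0.3 -0.6] w 84.9 j [ 0.05  0.29 -0.25 -0.   -1.03  1.57]
```

View pics/c12.png

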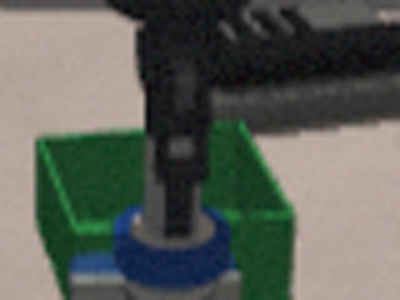

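play_rows(series=[[0,-0.047,0,0,0.016,0,0.085],[0,-0.047,0,0,0.016,0,0.085],[0,-0.047,0,0,0.016,0,0.085],[-0.02,0,0.01,0,0,0,0.085],[-0.038,0,0.0187,0,0,0,0.085],[-0.038,0,0.0187,0,0,0,0.085],[-0.038,0,0.0187,0,0,0,0.085],[-0.038,0,0.0187,0,0,0,0.085],[-0.038,0,0.0187,0,0,0,0.085],[-0.038,0,0.0187,0,0,0,0.085]])

```text
clock: 35.05
position: [657.4, 120.3, 347.5]
ee_rot: [0.492, -0.499, 0.506, -0.503]
contact_force: [0.6, 0.2, -0.2]
gripper_width: 84.8
```

play_rows(series=[[-0.026,0.02,0.013,0,0,0,0.085],[-0.012,0.035,0.006,0,0,0,0.085],[-0.004,0.045,0.002,0,0,0,0.085],[0,0.045,0,0,0,0,0.085],[0,0.04,0,0,0,0,0.085],[0,0.03,0,0,0,0,0.085],[0,0.02,0,0,0,0,0.085],[0,0.01,0,0,0,0,0.085]])

```text
clock: 35.85
position: [691.2, 174.1, 99.4]
ee_rot: [-0.489, 0.494, -0.506, 0.51]
contact_force: [-0.7, 0.5, -0.0]
gripper_width: 84.7
```

Run:
```python
from h import *
st()
plan([((674,162,45),tool(-90),85,2)],step=40,deg=8.4)
```

```text
t 35.85 p [691.2 174.1  99.4] xhead -90.1 ydir [ 0.032  0.008 -0.999] F [-0.7  0.5 -0. ] w 84.7 j [ 0.48  0.62  0.05  0.01 -0.97  1.09]
2 rows
[[0.0063,0.0268,-0.0094,-0.016,-0.001,-0.004,0.085],
[0.0061,0.027,-0.009,-0.016,-0.001,-0.004,0.085]]
```

play_rows(series=[[0.0063,0.015,-0.0094,-0.016,0,-0.004,0.085],[0.005,0.015,-0.007,-0.014,0,-0.004,0.085],[0.001,0.014,-0.001,-0.002,0,0,0.085],[0,0.01,0,0,0,0,0.085]])

```text
clock: 36.25
position: [676.5, 162.4, 45.0]
ee_rot: [-0.498, 0.499, -0.501, 0.501]
contact_force: [0.1, -0.3, 0.9]
gripper_width: 84.9
```

Run:
```python
from h import *
st()
plan([((674,162,15),tool(-90),85,3)],step=40,deg=8.4)
```

```text
t 36.25 p [676.5 162.4  45. ] xhead -90.0 ydir [ 0.005  0.002 -1.   ] F [ 0.1 -0.3  0.9] w 84.9 j [ 0.47  0.66 -0.02  0.   -0.89  1.1 ]
3 rows
[[0.0002,0.01,-0.0009,-0.002,-0,-0.001,0.085],
[0.0001,0.01,-0.0009,-0.002,-0,-0.001,0.085],
[0.0001,0.01,-0.0009,-0.002,-0,-0.001,0.085]]
```

play_rows(series=[[0,0.01,-0.001,-0.002,0,0,0.085],[0,0.01,-0.001,-0.002,0,0,0.085],[0,0.009,-0.0007,-0.002,0,0,0.085],[0,0,0,0,0,0,0.085],[0,0,0,0,0,0,0.05],[0,0,0,0,0,0,0.05],[0,0,0,0,0,0,0.05],[0,0,0,0,0,0,0.05]])

```text
clock: 37.05
position: [675.5, 163.4, 15.4]
ee_rot: [-0.499, 0.5, -0.5, 0.501]
contact_force: [0.5, -0.6, -0.2]
gripper_width: 62.5
```

play_rows(series=[[0,-0.02,0,0,0,0,0.05],[0,-0.03,0,0,0,0,0.05],[0,-0.04,0,0,0.08,0,0.05],[0,-0.045,0,0,0.08,0,0.05],[0,-0.045,0,0,0.08,0,0.05],[0,-0.045,0,0,0.08,0,0.05],[0,-0.045,0,0,0.08,0,0.05],[0,-0.03,0,0,0.08,0,0.05],[0,-0.01,0,0,0.08,0,0.05]])

```text
clock: 37.95
position: [673.2, 161.4, 333.9]
ee_rot: [-0.337, 0.624, -0.622, 0.333]
contact_force: [0.8, 0.3, -0.8]
gripper_width: 62.5
```

Run:
```python
from h import *
st()
plan([((531,-131,310),tool(-122.2),50)],step=40,deg=8.4)
```

```text
t 37.95 p [673.2 161.4 333.9] xhead -123.5 ydir [-0.006  0.    -1.   ] F [ 0.8  0.3 -0.8] w 62.5 j [ 0.47  0.47  0.39 -0.   -1.5   0.52]
9 rows
[[0.0358,0.0028,0.0048,0.001,-0.002,0,0.05],
[0.0358,0.0027,0.0047,0.001,-0.002,0,0.05],
[0.0358,0.0027,0.0046,0.001,-0.002,0,0.05],
[0.0358,0.0027,0.0045,0.001,-0.002,0,0.05],
[0.0359,0.0027,0.0044,0.001,-0.002,0,0.05],
[0.0359,0.0027,0.0043,0.001,-0.002,0,0.05],
[0.0359,0.0027,0.0042,0.001,-0.002,0,0.05],
[0.0359,0.0027,0.0041,0.001,-0.002,0,0.05],
[0.0359,0.0027,0.004,0.001,-0.002,0,0.05]]
```

play_rows(series=[[0.03,0.0025,0.004,0.001,-0.002,0,0.05],[0.036,0.0027,0.0047,0.001,-0.002,0,0.05],[0.036,0.0027,0.0046,0.001,-0.002,0,0.05],[0.036,0.0027,0.0045,0.001,-0.002,0,0.05],[0.036,0.0027,0.0044,0.001,-0.002,0,0.05],[0.036,0.0027,0.0043,0.001,-0.002,0,0.05],[0.036,0.0027,0.0042,0.001,-0.002,0,0.05],[0.036,0.0027,0.004,0.001,-0.002,0,0.05],[0.024,0.002,0.003,0,0,0,0.05],[0.01,0.001,0.001,0,0,0,0.05]])

```text
clock: 38.95
position: [527.0, -132.3, 310.7]
ee_rot: [0.338, -0.618, 0.621, -0.344]
contact_force: [-0.1, 0.9, -0.9]
gripper_width: 62.3
```

Run:
```python
from h import *
st()
plan([((531.4,-132,275),tool(-122.2),50,3)],step=40,deg=8.4)
```

```text
t 38.95 p [ 527.  -132.3  310.7] xhead -122.4 ydir [ 0.009  0.001 -1.   ] F [-0.1  0.9 -0.9] w 62.3 j [ 0.05  0.19 -0.06 -0.   -1.31  0.95]
3 rows
[[-0.0008,0.0119,0.0011,-0.002,-0.001,-0.002,0.05],
[-0.0008,0.0119,0.0011,-0.002,-0.001,-0.002,0.05],
[-0.0008,0.0119,0.0012,-0.002,-0.001,-0.002,0.05]]
```

play_rows(series=[[-0.001,0.012,0.0012,-0.002,-0.001,-0.002,0.05],[-0.001,0.012,0.0012,-0.002,-0.001,-0.002,0.05],[-0.001,0.008,0.001,-0.002,-0.001,-0.002,0.05],[0,0.004,0,0,0,0,0.05]])

```text
clock: 39.35
position: [532.6, -130.4, 271.7]
ee_rot: [0.341, -0.619, 0.619, -0.342]
contact_force: [0.2, 0.4, -0.2]
gripper_width: 62.7
```

Run:
```python
from h import *
st()
plan([((531.4,-132,265),tool(-122.2),50,1)],step=40,deg=8.4)
```

```text
t 39.35 p [ 532.6 -130.4  271.7] xhead -122.2 ydir [ 0.001  0.    -1.   ] F [ 0.2  0.4 -0.2] w 62.7 j [ 0.06  0.23 -0.12 -0.   -1.23  0.95]
1 rows
[[0.002,0.0067,-0.0001,-0.001,-0,-0.001,0.05]]
```

play_rows(series=[[0.002,0.002,0,0,0,0,0.05],[0,0.005,0,0,0,0,0.05],[0,0.007,0,0,0,0,0.05],[0,0.007,0,0,0,0,0.05],[0,0.007,0,0,0,0,0.05],[0,0.007,0,0,0,0,0.05]])

```text
clock: 39.95
position: [532.3, -131.2, 234.6]
ee_rot: [0.343, -0.618, 0.619, -0.342]
contact_force: [-1.1, -1.0, 0.1]
gripper_width: 62.5
```

play_rows(series=[[0,0.008,0,0,0,0,0.05],[0,0.008,0,0,0,0,0.05],[0,0.008,0,0,0,0,0.05],[0,0.007,0,0,0,0,0.05],[0,0.005,0,0,0,0,0.05],[0,0.004,0,0,0,0,0.05]])

```text
clock: 40.55
position: [532.1, -131.1, 190.7]
ee_rot: [0.343, -0.618, 0.619, -0.342]
contact_force: [-8.8, 6.6, 23.4]
gripper_width: 62.6
```

```bash
python3 - <<'E'
from h import *
st()
E
python3 fitall.py | tail -5
```

```text
t 40.55 p [ 532.1 -131.1  190.7] xhead -122.0 ydir [-0.001 -0.002 -1.   ] F [-8.8  6.6 23.4] w 62.6 j [ 0.06  0.29 -0.24  0.   -1.04  0.96]
collar
  cand [482.  358.1] 54.3 79.56
  cand [482.4 357.8] 56.4 76.91
  cand [481.9 357.5] 56.7 76.38
[481.85397686 357.54900678   0.98994369]
```

play_rows(series=[[0,0,0,0,0,0,0.085],[0,0,0,0,0,0,0.085],[0,0,0,0,0,0,0.085],[0,-0.03,0,0,0,0,0.085],[0,-0.045,0,0,0,0,0.085],[0,-0.045,0,0,0,0,0.085],[0,-0.03,0,0,0,0,0.085]])

```text
clock: 41.55
position: [530.5, -130.6, 337.4]
ee_rot: [-0.346, 0.621, -0.616, 0.338]
contact_force: [0.6, 0.2, 0.2]
gripper_width: 84.7
```

Run:
```python
from h import *
st();t=cam("top")
print("spray",ray(t,155,258,100),ray(t,160,262,0))
plan([((482,250,345),tool(-135),75),((482,357.7,200),tool(-135),75)],step=44,deg=8.4)
t=cam("side");cv2.imwrite('pics/c13.png',np.hstack([crop(t,320,160,80,60,6),crop(cam("top"),375,235,40,30,8)[:,:320].repeat(1,0)if 0 else crop(t,320,160,80,60,1)[:0]]) if 0 else crop(t,320,160,80,60,6))
```

```text
t 41.55 p [ 530.5 -130.6  337.4] xhead -122.1 ydir [-0.013  0.001 -1.   ] F [0.6 0.2 0.2] w 84.7 j [ 0.05  0.2   0.01 -0.   -1.4   0.96]
spray [524.77846718 494.9568716  100.        ] [524.09045037 512.04619892   0.        ]
14 rows
[[-0.0329,-0.0003,-0.0273,0,0.025,0,0.075],
[-0.0322,-0.0003,-0.0281,0,0.025,0,0.075],
[-0.0315,-0.0003,-0.0289,0,0.025,0,0.075],
[-0.0308,-0.0003,-0.0297,0,0.025,0,0.075],
[-0.03,-0.0003,-0.0304,0,0.025,0,0.075],
[-0.0292,-0.0003,-0.0312,0,0.025,0,0.075],
[-0.0285,-0.0003,-0.0319,0,0.025,0,0.075],
[-0.0277,-0.0003,-0.0326,0,0.025,0,0.075],
[-0.0268,-0.0003,-0.0333,0,0.025,0,0.075],
[-0.0152,0.029,-0.0152,0,0,0,0.075],
[-0.0152,0.029,-0.0152,0,0,0,0.075],
[-0.0152,0.029,-0.0152,0,0,0,0.075],
[-0.0152,0.029,-0.0152,0,0,0,0.075],
[-0.0152,0.029,-0.0152,0,0,0,0.075]]
```

View pics/c13.png

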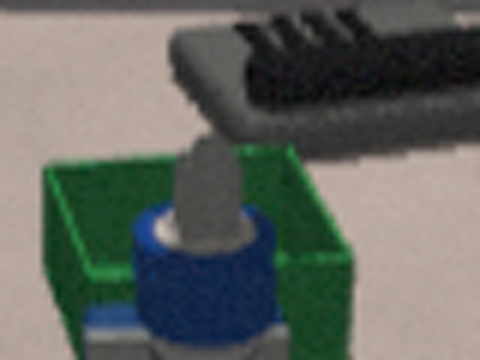

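play_rows(series=[[-0.03,0,-0.025,0,0.025,0,0.075],[-0.032,0,-0.028,0,0.025,0,0.075],[-0.0315,0,-0.029,0,0.025,0,0.075],[-0.031,0,-0.03,0,0.025,0,0.075],[-0.03,0,-0.0304,0,0.025,0,0.075],[-0.029,0,-0.031,0,0.025,0,0.075],[-0.0285,0,-0.032,0,0.025,0,0.075],[-0.0277,0,-0.0326,0,0.025,0,0.075],[-0.0268,0,-0.033,0,0.025,0,0.075]])

```text
clock: 42.55
position: [482.2, 256.7, 331.6]
ee_rot: [-0.268, 0.658, -0.655, 0.259]
contact_force: [1.3, -0.4, -0.4]
gripper_width: 75.2
```

play_rows(series=[[-0.022,0.02,-0.023,0,0,0,0.075],[-0.022,0.035,-0.022,0,0,0,0.075],[-0.018,0.045,-0.018,0,0,0,0.075],[-0.01,0.045,-0.01,0,0,0,0.075],[-0.003,0.045,-0.003,0,0,0,0.075],[0,0.03,0,0,0,0,0.075],[0,0.015,0,0,0,0,0.075]])

```text
clock: 43.25
position: [478.3, 373.5, 85.9]
ee_rot: [-0.27, 0.657, -0.653, 0.262]
contact_force: [-0.3, -0.2, -0.2]
gripper_width: 75.0
```

Run:
```python
from h import *
st()
plan([((482,357.7,60),tool(-135),75,3)],step=40,deg=8.4)
```

```text
t 43.25 p [478.3 373.5  85.9] xhead -135.8 ydir [-0.012  0.001 -1.   ] F [-0.3 -0.2 -0.2] w 75.0 j [ 0.92  0.49 -0.21 -0.01 -0.87 -0.14]
3 rows
[[0.0027,0.0086,0.0047,0.003,-0.005,0.003,0.075],
[0.0028,0.0086,0.0047,0.003,-0.005,0.003,0.075],
[0.0028,0.0086,0.0046,0.003,-0.005,0.003,0.075]]
```

play_rows(series=[[0.0027,0.009,0.0047,0.003,-0.005,0.003,0.075],[0.0028,0.009,0.0047,0.003,-0.005,0.003,0.075],[0.0028,0.009,0.0046,0.003,-0.005,0.003,0.075],[0,0.003,0,0,0,0,0.075]])

```text
clock: 43.65
position: [478.5, 353.9, 45.9]
ee_rot: [0.275, -0.651, 0.655, -0.267]
contact_force: [-0.8, 0.1, -0.8]
gripper_width: 74.9
```

Run:
```python
from h import *
st()
plan([((482,357.7,4),tool(-135),75,4)],step=40,deg=8.4)
s=cam("side");print("expected collar px",proj(s,[482,357.7,16]).round(1))
h=cv2.cvtColor(s["color"],cv2.COLOR_RGB2HSV);m=(cv2.inRange(h,(0,110,50),(8,255,255))|cv2.inRange(h,(172,110,50),(180,255,255)))
n,l,stt,c=cv2.connectedComponentsWithStats(m)
print([ (stt[i].tolist(),c[i].round(1).tolist()) for i in range(1,n) if stt[i,4]>8])
cv2.imwrite("pics/c14.png",crop(s,340,350,100,75,6))
```

```text
t 43.65 p [478.5 353.9  45.9] xhead -134.9 ydir [-0.008 -0.009 -1.   ] F [-0.8  0.1 -0.8] w 74.9 j [ 0.91  0.53 -0.28 -0.   -0.78 -0.12]
4 rows
[[-0.0014,0.0105,-0,-0,0,0.003,0.075],
[-0.0014,0.0105,-0,-0,0,0.003,0.075],
[-0.0014,0.0105,-0,-0,0,0.003,0.075],
[-0.0013,0.0105,-0,-0,0,0.003,0.075]]
expected collar px [380.  393.1]
[([405, 148, 6, 19, 41], [407.1, 157.1]), ([310, 280, 22, 20, 255], [320.6, 288.4]), ([226, 341, 28, 26, 441], [239.2, 353.2]), ([283, 353, 29, 28, 483], [296.9, 365.9]), ([353, 389, 39, 24, 290], [371.4, 403.9]), ([329, 407, 19, 29, 250], [337.6, 420.5])]
```

View pics/c14.png

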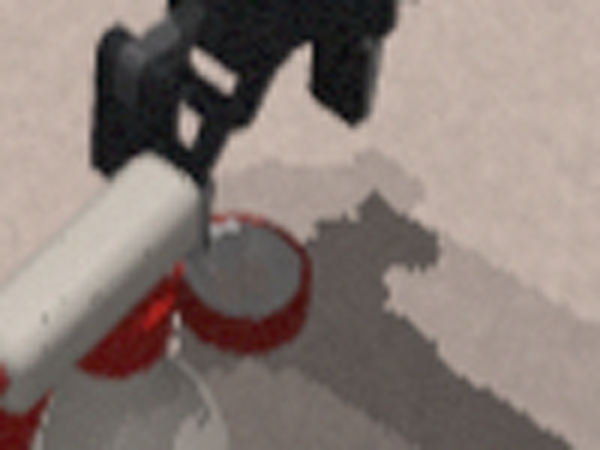

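play_rows(series=[[-0.0018,0.0105,0,0,0,0.003,0.075],[-0.0018,0.0105,0,0,0,0.003,0.075],[-0.0014,0.0105,0,0,0,0.003,0.075],[-0.0006,0.008,0,0,0,0.002,0.075],[0,0.001,0,0,0,0,0.075],[0,0,0,0,0,0,0.03],[0,0,0,0,0,0,0.03],[0,0,0,0,0,0,0.03],[0,0,0,0,0,0,0.03],[0,0,0,0,0,0,0.03]])

```text
clock: 44.7
position: [484.0, 360.5, 3.9]
ee_rot: [-0.27, 0.654, -0.652, 0.273]
contact_force: [-0.1, 0.2, -0.8]
gripper_width: 44.3
```

play_rows(series=[[0,-0.02,0,0,0,0,0.03],[0,-0.035,0,0,0,0,0.03],[0,-0.045,0,0,0.008,0,0.03],[0,-0.045,0,0,0.008,0,0.03],[0,-0.045,0,0,0.008,0,0.03],[0,-0.045,0,0,0.008,0,0.03],[0,-0.045,0,0,0,0,0.03],[0,-0.035,0,0,0,0,0.03],[0,-0.012,0,0,0,0,0.03]])

```text
clock: 45.6
position: [481.5, 357.2, 341.0]
ee_rot: [0.261, -0.657, 0.658, -0.259]
contact_force: [0.4, -0.1, -0.1]
gripper_width: 44.1
```

Run:
```python
from h import *
st()
plan([((531,-131,320),tool(-136.9),30)],step=41,deg=8.4)
```

```text
t 45.6 p [481.5 357.2 341. ] xhead -136.9 ydir [-0.002 -0.002 -1.   ] F [ 0.4 -0.1 -0.1] w 44.1 j [ 0.91  0.29  0.14 -0.   -1.42 -0.16]
12 rows
[[0.0248,0.0018,0.0325,-0,0,0,0.03],
[0.0248,0.0018,0.0325,-0,0,0,0.03],
[0.0248,0.0018,0.0325,-0,0,0,0.03],
[0.0248,0.0018,0.0325,-0,0,0,0.03],
[0.0248,0.0018,0.0325,-0,0,0,0.03],
[0.0248,0.0018,0.0325,-0,0,0,0.03],
[0.0248,0.0018,0.0325,-0,0,0,0.03],
[0.0248,0.0018,0.0325,-0,0,0,0.03],
[0.0248,0.0018,0.0325,-0,0,0,0.03],
[0.0248,0.0018,0.0325,-0,0,0,0.03],
[0.0248,0.0018,0.0325,-0,0,0,0.03],
[0.0248,0.0018,0.0325,-0,0,0,0.03]]
```

play_rows(series=[[0.02,0.0015,0.026,0,0,0,0.03],[0.0248,0.0018,0.0325,0,0,0,0.03],[0.0248,0.0018,0.0325,0,0,0,0.03],[0.0248,0.0018,0.0325,0,0,0,0.03],[0.0248,0.0018,0.0325,0,0,0,0.03],[0.0248,0.0018,0.0325,0,0,0,0.03],[0.0248,0.0018,0.0325,0,0,0,0.03],[0.0248,0.0018,0.0325,0,0,0,0.03],[0.0248,0.0018,0.0325,0,0,0,0.03],[0.0248,0.0018,0.0325,0,0,0,0.03]])

```text
clock: 46.6
position: [521.6, -50.7, 324.7]
ee_rot: [-0.26, 0.658, -0.655, 0.266]
contact_force: [1.3, -0.3, -0.7]
gripper_width: 44.0
```

play_rows(series=[[0.024,0.0018,0.031,0,0,0,0.03],[0.014,0.001,0.019,0,0,0,0.03],[0.006,0.001,0.008,0,0,0,0.03],[0.002,0,0.002,0,0,0,0.03]])

```text
clock: 47.0
position: [528.0, -133.0, 319.2]
ee_rot: [-0.258, 0.659, -0.655, 0.263]
contact_force: [0.2, -0.4, -0.9]
gripper_width: 44.1
```

Run:
```python
from h import *
st()
plan([((530,-130.8,285),tool(-136.9),30,3)],step=41,deg=8.4)
```

```text
t 47.0 p [ 528.  -133.   319.2] xhead -136.7 ydir [ 0.004  0.008 -1.   ] F [ 0.2 -0.4 -0.9] w 44.1 j [ 0.05  0.2  -0.04 -0.01 -1.34  0.71]
3 rows
[[-0.0009,0.0114,-0,0.001,0.001,-0.003,0.03],
[-0.0009,0.0114,-0.0001,0.001,0.001,-0.003,0.03],
[-0.0009,0.0114,-0.0001,0.001,0.001,-0.003,0.03]]
```

play_rows(series=[[-0.001,0.012,0,0.001,0.001,-0.003,0.03],[-0.001,0.012,0,0.001,0.001,-0.003,0.03],[-0.001,0.012,0,0.001,0.001,-0.003,0.03],[0,0.008,0,0,0,0,0.03],[0,0.005,0,0,0,0,0.03]])

```text
clock: 47.5
position: [530.0, -126.9, 265.8]
ee_rot: [-0.262, 0.657, -0.657, 0.261]
contact_force: [0.6, -0.1, -0.9]
gripper_width: 44.2
```

Run:
```python
from h import *
st()
plan([((530.2,-130.9,260),tool(-136.9),30,1)],step=41,deg=8.4)
```

```text
t 47.5 p [ 530.  -126.9  265.8] xhead -136.7 ydir [-0.002  0.    -1.   ] F [ 0.6 -0.1 -0.9] w 44.2 j [ 0.06  0.23 -0.13 -0.   -1.21  0.69]
1 rows
[[0.0026,0.0058,0.0031,0.001,0.004,0.001,0.03]]
```

play_rows(series=[[0.0024,0,0.0029,0.001,0.004,0.001,0.03],[0.0003,0.003,0.0003,0,0,0,0.03],[0,0.006,0,0,0,0,0.03],[0,0.006,0,0,0,0,0.03],[0,0.006,0,0,0,0,0.03],[0,0.006,0,0,0,0,0.03]])

```text
clock: 48.1
position: [530.9, -131.0, 237.3]
ee_rot: [0.259, -0.657, 0.658, -0.261]
contact_force: [0.2, 0.7, -0.1]
gripper_width: 44.4
```

Run:
```python
from h import *
st()
```

```text
t 48.1 p [ 530.9 -131.   237.3] xhead -136.9 ydir [ 0.002 -0.    -1.   ] F [ 0.2  0.7 -0.1] w 44.4 j [ 0.05  0.25 -0.18  0.   -1.15  0.7 ]
```

play_rows(series=[[0,0.006,0,0,0,0,0.03],[0,0.006,0,0,0,0,0.03],[0,0.006,0,0,0,0,0.03],[0,0.005,0,0,0,0,0.03],[0,0.004,0,0,0,0,0.03],[0,0.003,0,0,0,0,0.03]])

```text
clock: 48.7
position: [531.5, -131.8, 212.3]
ee_rot: [0.26, -0.655, 0.659, -0.262]
contact_force: [-5.6, 4.0, 11.7]
gripper_width: 44.3
```

Run:
```python
from h import *
st()
```

```text
t 48.7 p [ 531.5 -131.8  212.3] xhead -136.7 ydir [ 0.005 -0.004 -1.   ] F [-5.6  4.  11.7] w 44.3 j [ 0.06  0.27 -0.22  0.01 -1.08  0.7 ]
```

play_rows(series=[[0,0,0,0,0,0,0.08],[0,0,0,0,0,0,0.08],[0,0,0,0,0,0,0.08],[0,-0.03,0,0,0,0,0.08],[0,-0.045,0,0,0,0,0.08],[0,-0.045,0,0,0,0,0.08],[0,-0.03,0,0,0,0,0.08]])

```text
clock: 49.4
position: [528.7, -131.1, 360.0]
ee_rot: [0.264, -0.657, 0.657, -0.257]
contact_force: [0.9, -0.8, -0.5]
gripper_width: 80.2
```

play_rows(series=[[-0.01,0,-0.03,0,0,0,0.08],[-0.01,0,-0.04,0,0,0,0.08],[-0.01,0,-0.04,0,0,0,0.08],[-0.01,0,-0.04,0,0,0,0.08],[-0.01,0,-0.04,0,0,0,0.08],[0,0,-0.01,0,0,0,0.08]])

```text
clock: 50.0
position: [429.0, 52.9, 361.7]
ee_rot: [0.26, -0.657, 0.659, -0.257]
contact_force: [1.3, -0.2, -0.0]
gripper_width: 80.0
```

Run:
```python
from h import *
st()
s=cam("side");t=cam("top")
B=t["color"][:,:,::-1].astype(np.float32);A=np.load("t3.npy")[:,:,::-1].astype(np.float32)
x,y,w,h=422,260,16,14
r=cv2.matchTemplate(B[y-6:y+h+6,x-8:x+w+8],A[y:y+h,x:x+w],cv2.TM_CCOEFF_NORMED);_,m,_,l=cv2.minMaxLoc(r);print("knob shift vs earlier",l[0]-8,l[1]-6,m)
cv2.imwrite("pics/c15.png",np.hstack([crop(t,355,220,80,110,5)[:,:400],crop(s,315,160,80,110,5)]))
```

```text
t 50.0 p [429.   52.9 361.7] xhead -137.1 ydir [-0.002 -0.004 -1.   ] F [ 1.3 -0.2 -0. ] w 80.0 j [ 0.5  -0.03 -0.18  0.   -1.42  0.24]
knob shift vs earlier 0 0 0.9998914003372192
```

Run:
```python
from h import *
s=cam("side");h=cv2.cvtColor(s["color"],cv2.COLOR_RGB2HSV)
m=(cv2.inRange(h,(0,110,40),(8,255,255))|cv2.inRange(h,(172,110,40),(180,255,255)))
sub=np.argwhere(m[170:240,335:385]);print("red px u,v range",sub[:,1].min()+335,sub[:,1].max()+335,sub[:,0].min()+170,sub[:,0].max()+170,len(sub))
b=np.argwhere(cv2.inRange(h,(105,120,40),(125,255,255))[170:222,335:385]);print("blue v",b[:,0].min()+170)
for z in(209,225): print(z,proj(s,[530.3,-108,z]).round(1),proj(s,[530.3,-154,z]).round(1))
job_done();print("done")
```

```text
red px u,v range 346 362 190 200 83
blue v 194
209 [354.2 201.3] [353.9 193.6]
225 [354.4 195.9] [354.1 188.3]
the job is handed in; nothing more can be done
done
```

The rollers and collar are replaced and the job is handed in, but I can't confirm the vise is firmly tight.

- **Vise:** I cranked it shut before touching the rollers, about 20 mm of jaw travel to where it stayed. I turned it further twice, up to about 30 N at the knob, and both times the crank sprang back to the same position when released. By my estimate that is about 25 mm of jaw slide, give or take 1.5 mm, so the jaws at least touch the housing. The target for firmly tight is 27 mm. The housing did not move while I worked on the shaft, and the crank was still in the same place in the final picture.
- **Worn roller:** I slid it off the shaft and dropped it in the green bin. The top camera shows it lying on the bin floor.
- **New rollers:** There were only two in the tray. I turned both to the splines and slid them on. The first fell home on the shoulder when I let go. The second reached its stop at the expected height with about 23 N, and the side camera shows no gap between them.
- **Collar:** I slid it down onto the stack. It stopped at the expected height with about 12 N. I had used all 16 picture views by then, so I checked it only by pixel positions in the side image, which fit a collar resting on the rollers.
- **Other objects:** I kept the arm away from the keyboard, mouse, spray bottle and pink look-alikes and felt no unexpected contact. I did not measure them again at the end.

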